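Set up the chocolate depositor: mould rest and portion dial

TASK

Get the chocolate depositor ready for the next moulds: hook the blue mould rest's two claws into the top two slots of the slotted post and press it down until it is locked fully home, then turn the portion dial to the fifth click clockwise from its red off mark. Leave all the other things standing where they are.

Things in the scene. Friction and masses are not known exactly. Their poses are not given: they have to be found in the camera images.
- rest_grip (a point): Centre of the bar of the blue mould rest (300 g), 15 mm above its underside; starts upright on the table. Bar along this frame's x: 20 mm wide, 30 mm high, x -78 to +62 mm. A crossbar (90 mm in y, 24 mm high) ends it at x -88 to -68 mm. A back plate 20 mm wide, x +62 to +70 mm, rises from the underside to 76 mm above it; its two smooth steel claws point to +x.
- rest_seat (a point): Where the underside of the upper claw meets the back plate's rear face: 70 mm in +x and 41 mm above rest_grip, same axes. Second claw 40 mm below. Each claw: 6 mm thick (y), tongue 12 mm high and 12 mm long; its outer 6 mm hang 10 mm lower as a lip, leaving a 6 mm gap for the post's 5 mm wall. Meets post_slot when fully home.
- post_slot (a point): Middle of the sill (lower edge) of the TOP slot on the post's front face, 185 mm above the table; x points into the post, as the rest's x must, z up. Claws go straight in with rest_seat 11 to 15 mm above this point; then the rest goes down until both points meet. A sprung catch behind this slot stops it some 4 mm short: press on with 5 to 15 N, then it grips.
- post: Fixed aluminium slotted post of the depositor; origin on the table under its front face, axes as post_slot. 40 mm wide, 225 mm high, hollow behind its 5 mm front wall. Four slots in one column at 40 mm pitch, each 11 mm wide, 28 mm high. White foot plate 12 mm high from x -20 to +170 mm, 150 mm wide; white drive housing behind, x 45 to 165 mm, 127 mm high.
- dial_grip (a point): On the dial's axis at gripping height, 81 mm above the table; fixed to the grey control box, axes along its sides. The dial: black disc, radius 30 mm, its top 65 mm above the table, carrying a grip bar 52 mm long, 12 mm wide, up to 93 mm above the table. One end of the bar is white, with a white line on top: the pointer.
- box: Fixed grey control box, 130 x 130 mm, 55 mm high, origin at the centre of its underside, under the dial. On its white round face nine marks lie 30 degrees apart: the long red one is off, then black ones for clicks 1 to 8 clockwise seen from above. Off is 120 degrees anticlockwise from the box's +x; click 4 is along +x.
- dial (a joint): Dial angle in rad, clockwise from above: 0 at off, 0.5236 per click, 2.618 at click 5; pointer direction in the box's frame = 2.094 - value (anticlockwise from +x). Starts at off or click 1, 2 or 3. A detent of about 0.05 N m pulls it into the nearest click; stops just before off and just past click 8.
- mould: Bystander, loose: filled clear chocolate mould, 181 x 96 mm, 22 mm high; origin at the centre of its underside.
- bowl: Bystander, loose: small steel bowl, 84 mm across, 45 mm high; origin at the centre of its underside.
- jar: Bystander, loose: amber jar, 68 mm across, 110 mm high; origin at the centre of its underside.
- bottle: Bystander, loose: white bottle with red cap, 58 mm across, 170 mm high; origin at the centre of its underside.
- tin: Bystander, loose: copper-coloured tin, 72 mm across, 90 mm high; origin at the centre of its underside.
- cup: Bystander, loose: blue cup, 72 mm across, 85 mm high; origin at the centre of its underside.
- spatula: Bystander, loose: spatula about 0.3 m long lying flat along its x, handle towards -x.
Mind the look-alikes: they are no part of the job. Of the things shaped like the part that bears rest_grip, the blue one is meant.

How it is judged:
By the outcome, as a careful person would: the job done as asked, in the order asked, and still so for the second after the job is handed in, with the robot touching nothing.
It also fails if it takes over 67 s, if anything falls off the work surface, if the arm or the gripper's body presses on something with over 40 N, if the wrist force passes 120 N, or if a joint passes its speed limit or range.

ROBOT

A 6-joint arm with a two-finger parallel gripper is mounted at the origin on the work surface. World frame = base frame: x ahead of the robot, y to its left, z up, the work surface at z = 0. Lengths are in mm, angles in rad, forces in N, time in s.
With the tool pointing down it reaches from about 400 to 925 mm from the base axis. Payload 12.5 kg.
Tool frame: the origin (TCP) lies midway between the tips of the shut fingers; the grasp point (between the pads) lies 19 mm behind it (env.tcp_to_grasp is the distance from the TCP to the grasp point, in mm); z points along the fingers, y is the line along which they close (so a half turn about z gives the same grasp; the last joint's range is limited). The gripper opens to 95 mm and grips with 3 to 60 N. Pads are 20 mm wide; open, the fingers measure 119 mm over their backs; the gripper's body (75 mm by 180 mm) begins 59 mm behind the grasp point.
Start: joints at [1.12, 0.491, 1.559, -0, 1.092, -0.106], TCP at [211.241, 588.242, 175.661] pointing down, gripper open.
Joint ranges: [-3.1, 3.1], [-0.84, 2.19], [0.05, 2.79], [-1.13, 4.28], [0.06, 2.93], [-2.69, 2.69]. Speed limits (rad/s): [2.22, 2.22, 2.79, 3.14, 3.14, 3.14].

INTERFACE

Orientations are given as [roll, pitch, yaw] about the fixed x, y, z axes, in that order (R = Rz(yaw) Ry(pitch) Rx(roll)).
In Python, from cell import env gives the robot as it stands. The module is installed in compiled form; this text tells all that it offers.
- The arm moves only by the tool step_arm, never from a script. Its argument "plan" is a list that holds one entry, the list of rows, each a list of 5 numbers: the shift along the tool's x, y, z in mm, then the turn about the tool's z in degrees, then the opening, from -1 (shut) to 1 (fully open). A call has 1 to 8 rows; each row is the pose to reach, as a shift and turn from the pose commanded when the call began, along the tool's axes at that moment; what a row does not reach only later rows make up. A row lasts 1/12 s, in which the tool goes at most 41.7 mm and 7.16 degrees, less where a joint would pass 70% of its speed; a pose out of reach is approached as far as the arm can. A call with a gripper value outside its range is refused whole. The fingers move at their own pace and stop on an object; the grip force is fixed at half the most. Time passes only in rows, so rows that repeat a pose let the fingers close. It gives the time, the measured TCP pose, the force, the opening and the grip force at its end, in the units of the state.
- env.state(): the state, without advancing time (a new reading comes with each control period).
- env.read_camera(name): name is "scene" or "top" or "wrist"; returns the picture (400x640x3 uint8, blue, green, red); there is no depth.
- env.get_calibration(name): a dict with "K" (3x3 intrinsics, pixels), "extrinsics" (4x4, takes a point from world to camera coordinates). Camera axes: x right, y up, looking along -z (the intrinsics and any distortion apply to the point x, -y, -z); pixel columns grow to the right and rows downward; lengths in mm; the calibration is good to about 2 mm. A picture is of the moment at which its call begins: read the wrist's pose just before it. get_calibration takes no time and is no camera call; for the wrist camera it gives the pose at the moment of the call.
- env.job_done(): hands the job in; it is judged then, once.
The state is a dict: "t": time; "joints": joint angles; "qvel": joint speeds; "tau": joint torques, N m; "eef_pos": TCP position; "tcp_rot": TCP orientation; "ft_force": force on the tool from outside, world axes, zero at the start; "moment": the same for the moment, N m; "opening": opening from 0.0 (shut) to 1.0 (fully open); "grip_force": force on a finger pad.
Only numpy, scipy, OpenCV 4.12 (cv2) and the standard library are available. Lean on these libraries where they do the work, as an engineer would, in place of code of your own. Each camera call takes 0.05 s, during which the arm holds its last target. There are 200 camera calls.

## Working session

There is one attempt and no reset: what is moved stays moved. The work goes in short steps, Python scripts to look and compute and a tool call to move; the robot and the scene stay as the last step left them, time stands still between calls to the robot, and variables do not carry over. Pictures are saved under pics/ and viewed, at most 10 in all, crops included, and the job is handed in when it is done.

Besides the shell and the picture viewer there is one more tool, called by a JSON object that holds its "name" and its "arguments". step_arm: Moves the arm, as the interface text tells. Its arguments: {"type":"object","properties":{"plan":{"type":"array"}},"required":["plan"]}

```bash
mkdir -p pics && cat > h.py <<'E'
import numpy as np, cv2
from cell import env
def cal(n):
    c=env.get_calibration(n); return np.array(c["K"]),np.array(c["extrinsics"]),c
def ray(K,E,u,v):
    d=np.linalg.inv(K)@[u,v,1]; d=np.array([d[0],-d[1],-d[2]])
    R,t=E[:3,:3],E[:3,3]; return -R.T@t, R.T@d
def onz(K,E,u,v,z):
    o,d=ray(K,E,u,v); return o+d*(z-o[2])/d[2]
def proj(K,E,p):
    c=E[:3,:3]@np.array(p,float)+E[:3,3]; q=K@[c[0],-c[1],-c[2]]; return q[:2]/q[2]
E
python3 - <<'E'
from h import *
for n in("scene","top","wrist"):
    K,E,c=cal(n); im=env.read_camera(n); cv2.imwrite(f"pics/{n}0.png",im)
    np.savez(f"{n}0.npz",K=K,E=E); print(n,c.keys(),K.round(1).tolist(),ray(K,E,320,200)[0].round(),ray(K,E,320,200)[1].round(2))
s=env.state();print({k:np.round(v,3).tolist() for k,v in s.items()},env.tcp_to_grasp)
E
```

```text
scene dict_keys(['K', 'extrinsics']) [[441.6, 0.0, 317.7], [0.0, 441.6, 197.3], [0.0, 0.0, 1.0]] [1343.  272. 1220.] [-0.61 -0.18 -0.77]
top dict_keys(['K', 'extrinsics']) [[431.7, 0.0, 319.9], [0.0, 431.7, 201.4], [0.0, 0.0, 1.0]] [ 231.    0. 1434.] [ 0.19 -0.01 -0.98]
wrist dict_keys(['K', 'extrinsics']) [[304.2, 0.0, 324.0], [0.0, 304.2, 192.9], [0.0, 0.0, 1.0]] [150. 611. 384.] [ 0.24 -0.1  -0.97]
{'t': 0.15, 'joints': [1.12, 0.491, 1.559, 0.0, 1.092, -0.106], 'qvel': [-0.001, -0.002, -0.002, 0.0, 0.003, -0.0], 'tau': [0.001, -61.29, -25.828, 0.069, 0.047, -0.0], 'eef_pos': [211.144, 588.038, 175.211], 'tcp_rot': [-3.141, -0.0, 2.797], 'ft_force': [-0.387, -0.228, -0.652], 'moment': [-0.005, -0.0, -0.013], 'grip_force': 0.0, 'opening': 1.006} 18.8
```

View pics/top0.png

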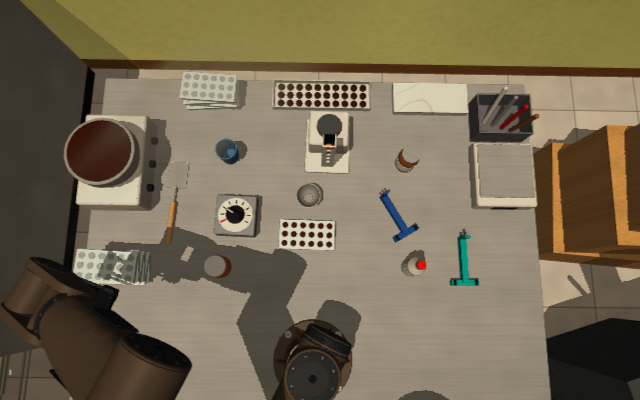

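View pics/scene0.png

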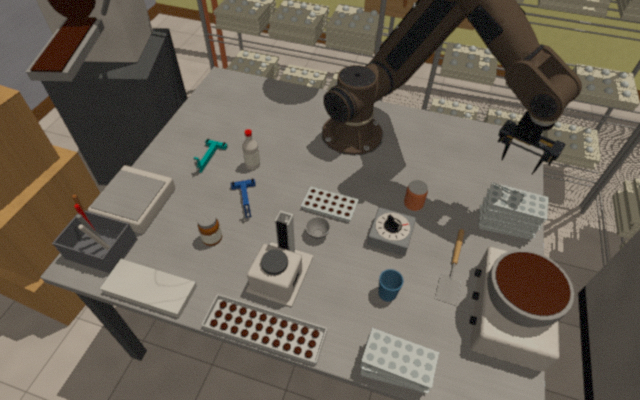

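The top view shows the blue rest at about (398,215), claws towards (385,193). The post is at about (328,150) in front of the white housing, the dial box at (237,214), the bowl at (310,195) and the mould at (307,235). In the scene view the rest is at (244,197), the post at (285,230) and the dial at (391,227). Next I measure these.

```bash
python3 - <<'E'
from h import *
im=cv2.imread("pics/top0.png");d=np.load("top0.npz");K,E=d["K"],d["E"]
a=cv2.resize(im[170:250,360:440],None,fx=4,fy=4,interpolation=cv2.INTER_CUBIC)
b=cv2.resize(im[105:185,288:368],None,fx=4,fy=4,interpolation=cv2.INTER_CUBIC)
c=cv2.resize(im[180:245,205:270],(320,320),interpolation=cv2.INTER_CUBIC)
s=cv2.imread("pics/scene0.png")
e=cv2.resize(s[200:270,255:325],(320,320),interpolation=cv2.INTER_CUBIC)
cv2.imwrite("pics/mix.png",cv2.resize(np.vstack([np.hstack([a,b]),np.hstack([c,e])]),(600,600)))
hsv=cv2.cvtColor(im,cv2.COLOR_BGR2HSV)
m=cv2.inRange(hsv,(105,130,40),(125,255,255)); m[:, :350]=0; m[:170]=0;m[260:]=0;m[:,440:]=0
cs,_=cv2.findContours(m,0,2); k=max(cs,key=cv2.contourArea); print(cv2.contourArea(k),cv2.minAreaRect(k))
P=np.array([onz(K,E,u,v,27)[:2] for u,v in k[:,0]]);
r=cv2.minAreaRect(P.astype(np.float32));print(r,cv2.boxPoints(r).round().tolist())
# white plate of post foot
m=cv2.inRange(hsv,(0,0,175),(180,60,255));m2=m.copy();m2[:]=0;m2[105:180,295:360]=m[105:180,295:360]
cs,_=cv2.findContours(m2,0,2);k=max(cs,key=cv2.contourArea);r=cv2.minAreaRect(k);print(r)
for p in cv2.boxPoints(r): print(p.round(1),onz(K,E,*p,12).round(1))
E
```

```text
343.0 ((394.1153564453125, 214.42308044433594), (48.53627395629883, 18.582456588745117), 56.3099365234375)
((465.4959716796875, -264.3288269042969), (159.6281280517578, 62.39641571044922), 32.4450798034668) [[381.0, -281.0], [415.0, -333.0], [550.0, -248.0], [516.0, -195.0]]
((327.5915222167969, 141.39527893066406), (43.8715934753418, 61.029300689697266), 2.4895529747009277)
[304.4 170.9] [613.2  34.9  12. ]
[307. 110.] [833.6  29.2  12. ]
[350.8 111.9] [ 828.9 -124.3   12. ]
[348.2 172.8] [ 608.5 -114.2   12. ]
```

View pics/mix.png

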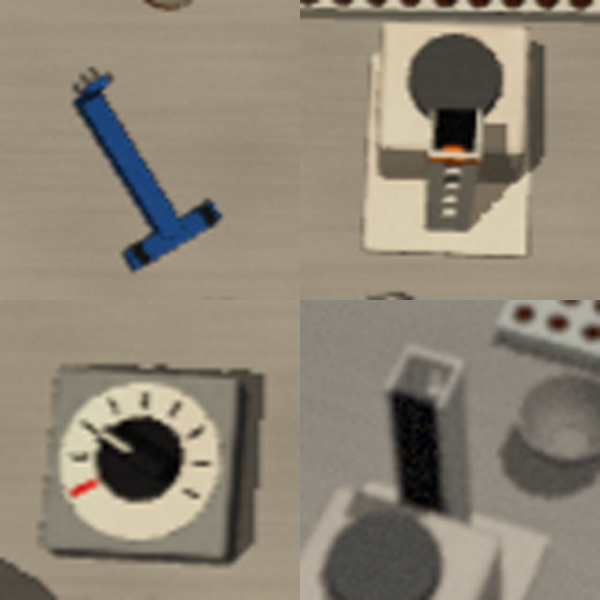

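The crops show the dial pointer at click 2 (box +x is up in the image, red off mark at lower left). The post face is at about (329,147) px. The rest's claws point up and left, yaw about 32°. I'll go to a viewpoint over the post, where the wrist camera will look forward at the slots.

```bash
cat >> h.py <<'E'
def Rz(y):
    c,s=np.cos(y),np.sin(y); return np.array([[c,s,0],[s,-c,0],[0,0,-1.]])  # tool down
def go(p,yawdeg):
    s=env.state(); y0=s["tcp_rot"][2]; R=Rz(y0)
    d=R.T@(np.array(p)-s["eef_pos"]); turn=-(yawdeg-np.degrees(y0))
    print("shift",d.round(1),"turn(tool z)",((turn+180)%360-180).round(1),"pos",np.round(s["eef_pos"],1),"rot",np.round(s["tcp_rot"],3))
E
python3 - <<'E'
from h import *
d=np.load("top0.npz");K,E=d["K"],d["E"]
for n,u,v,z in [("postL",322.7,147.5,225),("postR",336.5,147.5,225),("jar",407,156,110),("bottlecap",421,265,170),("dial",237,214,93),("bowl",310,194,45),("tin",223,266,90)]: print(n,onz(K,E,u,v,z).round(1))
go((510,-40,330),180)
E
```

```text
postL [627.4 -22.7 225. ]
postR [628.  -63.1 225. ]
jar [ 640.5 -294.9  110. ]
bottlecap [ 292.5 -312.6  170. ]
dial [449.1 242.   93. ]
bowl [526.3  14.4  45. ]
tin [287.4 278.   90. ]
shift [-493.6 -490.  -154.8] turn(tool z) -19.8 pos [211.1 588.  175.2] rot [-3.141 -0.     2.797]
```

{"name": "step_arm", "arguments": {"plan": [[[-30,-30,-60,0,1],[-60,-60,-80,-7,1],[-88,-88,-100,-14,1],[-116,-116,-120,-20,1],[-144,-144,-140,-20,1],[-172,-172,-155,-20,1],[-200,-200,-155,-20,1],[-229,-229,-155,-20,1]]]}}

```text
t: 0.82
eef_pos: [333.8, 327.8, 328.0]
tcp_rot: [3.14, 0.002, -3.137]
ft_force: [1.3, -0.6, -0.4]
opening: 0.999
grip_force: 0.0
```

```bash
python3 - <<'E'
from h import *
go((510,-40,330),180)
E
```

```text
shift [-174.4 -368.6   -2. ] turn(tool z) 0.3 pos [333.8 327.8 328. ] rot [ 3.140e+00  2.000e-03 -3.137e+00]
```

{"name": "step_arm", "arguments": {"plan": [[[-18,-37,0,0,1],[-36,-74,0,0,1],[-54,-111,0,0,1],[-72,-148,0,0,1],[-90,-185,0,0,1],[-108,-222,0,0,1],[-126,-259,0,0,1],[-144,-296,0,0,1]]]}}

```text
t: 1.48
eef_pos: [479.0, 31.8, 326.7]
tcp_rot: [3.141, 0.0, -3.138]
ft_force: [-0.0, 1.7, -0.1]
opening: 1.001
grip_force: 0.0
```

{"name": "step_arm", "arguments": {"plan": [[[-10,-20,0,0,1],[-18,-38,0,0,1],[-18,-38,0,0,1],[-18,-38,0,0,1]]]}}

```text
t: 1.82
eef_pos: [496.7, -4.6, 326.1]
tcp_rot: [3.141, -0.001, -3.139]
ft_force: [-0.7, 0.7, -0.7]
opening: 1.0
grip_force: 0.0
```

```bash
python3 - <<'E'
from h import *
K,E,c=cal("wrist"); im=env.read_camera("wrist"); cv2.imwrite("pics/w1.png",im); np.savez("w1.npz",K=K,E=E)
s=env.state(); print(s["eef_pos"],s["tcp_rot"],s["qvel"],s["t"],s["joints"])
for z in (225,185): print(proj(K,E,(630,-42,z)))
E
```

```text
[496.48052049  -3.93723428 326.34632311] [ 3.14126142e+00 -6.31385283e-04 -3.13804553e+00] [ 0.02123959 -0.01175076  0.00617119 -0.00164607  0.00066962  0.00097089] 1.8667 [-1.41202635e-01  1.75596491e-01  1.62930283e+00  2.43298931e-04
  1.33736590e+00 -1.71560234e+00]
[290.17934642 298.11796063]
[293.57106938 280.21768687]
```

View pics/w1.png

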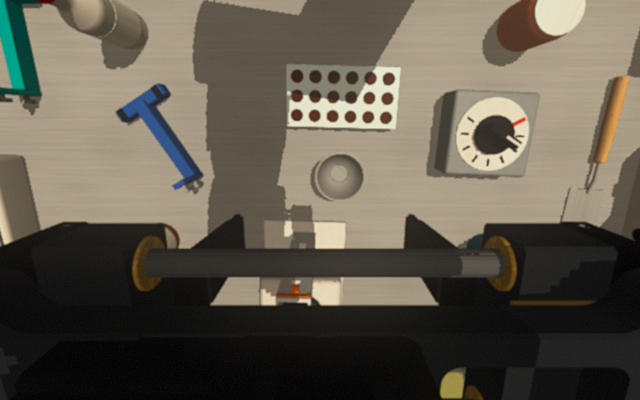

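The wrist view's usable half lies behind the tool. It shows the rest at (160,135) px with claws at (195,183), the dial at (495,135), the bowl at (338,177) and the mould at (343,97). I'll measure the rest and dial from this view.

```bash
python3 - <<'E'
from h import *
im=cv2.imread("pics/w1.png");d=np.load("w1.npz");K,E=d["K"],d["E"]
print("cam",ray(K,E,0,0)[0].round(1))
hsv=cv2.cvtColor(im,cv2.COLOR_BGR2HSV); g=hsv[...,2]
a=cv2.resize(im[75:205,105:225],None,fx=3,fy=3,interpolation=cv2.INTER_CUBIC)
b=cv2.resize(im[80:190,435:550],(400,390),interpolation=cv2.INTER_CUBIC)
cv2.imwrite("pics/mix2.png",np.hstack([a,b]))
m=cv2.inRange(hsv,(100,110,30),(125,255,255)); m[:, 230:]=0; m[:75]=0; m[205:]=0; m[:,:105]=0
ys,xs=np.nonzero(m); v=g[ys,xs]; print(len(xs),np.percentile(v,[5,25,50,75,95]))
th=0.5*(np.percentile(v,10)+np.percentile(v,85)); print(th)
for nm,mm in(("all",m),("bright",((m>0)&(g>th)).astype(np.uint8)*255)):
    ys,xs=np.nonzero(mm); W=np.array([onz(K,E,x,y,30)[:2] for x,y in zip(xs,ys)])
    yaw=np.radians(32);R=np.array([[np.cos(yaw),np.sin(yaw)],[-np.sin(yaw),np.cos(yaw)]]); L=W@R.T
    print(nm,L.min(0),L.max(0))
    for x0 in np.arange(L[:,0].min(),L[:,0].max(),12):
        q=L[(L[:,0]>=x0)&(L[:,0]<x0+12)]; print(round(x0),len(q),q[:,1].min().round(1),q[:,1].max().round(1),q[:,1].mean().round(1))
# red mark, dial
m=cv2.inRange(hsv,(0,120,80),(8,255,255))|cv2.inRange(hsv,(172,120,80),(180,255,255)); m[:,:450]=0;m[:,545:]=0;m[:85]=0;m[185:]=0
ys,xs=np.nonzero(m);print("red",xs.mean(),ys.mean(),onz(K,E,xs.mean(),ys.mean(),56))
m=cv2.inRange(hsv,(0,0,150),(180,70,255));m[:,:450]=0;m[:,545:]=0;m[:85]=0;m[185:]=0
cs,_=cv2.findContours(m,0,2);k=cv2.convexHull(max(cs,key=cv2.contourArea))
e=cv2.fitEllipse(k);print("face",e,onz(K,E,*e[0],55.5))
m=cv2.inRange(hsv,(0,0,0),(180,255,55));m[:,:465]=0;m[:,525:]=0;m[:108]=0;m[162:]=0
cs,_=cv2.findContours(m,0,2);k=max(cs,key=cv2.contourArea);e=cv2.minEnclosingCircle(k);print("disc",e,onz(K,E,*e[0],65))
E
```

```text
cam [432.1  -3.8 535.3]
1634 [ 71. 122. 138. 140. 143.]
110.0
all [ 177.22253691 -509.58609106] [ 330.40120833 -419.35533602]
177 328 -509.6 -419.4 -464.9
189 237 -509.3 -419.5 -463.4
201 109 -478.8 -452.7 -467.2
213 110 -479.0 -452.5 -467.0
225 108 -479.6 -452.7 -467.8
237 106 -479.8 -453.2 -467.7
249 103 -480.1 -453.3 -468.2
261 96 -480.0 -453.6 -469.1
273 92 -480.3 -453.9 -470.0
285 92 -480.6 -454.4 -469.6
297 86 -480.8 -454.5 -470.6
309 94 -504.7 -455.0 -472.4
321 73 -506.9 -454.7 -484.4
bright [ 177.22253691 -509.58609106] [ 327.53828174 -424.14870478]
177 288 -509.6 -424.1 -466.4
189 165 -496.9 -424.5 -466.7
201 83 -478.8 -461.5 -470.2
213 81 -479.0 -462.0 -470.5
225 84 -479.6 -462.1 -470.7
237 80 -479.8 -462.2 -470.9
249 79 -480.1 -462.8 -471.3
261 79 -480.0 -462.6 -471.4
273 79 -480.3 -462.9 -471.7
285 74 -480.6 -463.1 -472.0
297 75 -480.8 -463.5 -472.1
309 80 -504.7 -463.8 -474.2
321 44 -506.9 -464.7 -494.9
red 518.6041666666666 121.375 [433.2505161  294.86707838  56.        ]Traceback (most recent call last):
  File "<stdin>", line 22, in <module>
cv2.error: OpenCV(4.12.0) /io/opencv/modules/imgproc/src/shapedescr.cpp:361: error: (-201:Incorrect size of input array) There should be at least 5 points to fit the ellipse in function 'fitEllipseNoDirect'
```

View pics/mix2.png

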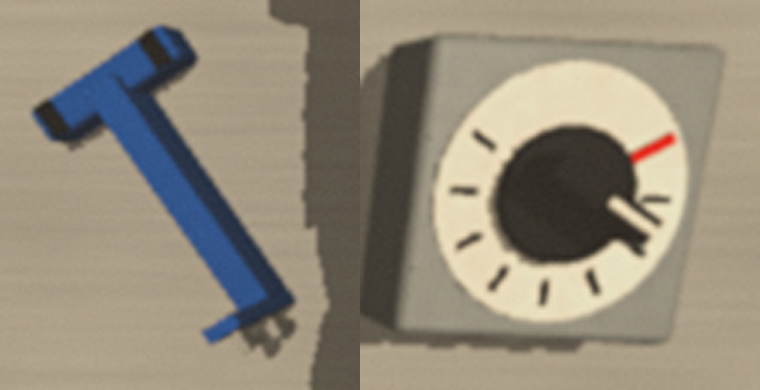

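The crop shows the pointer next to the click 2 mark. The rest's grip works out at about (472, −261) with yaw 30.9°, and the top camera agrees within 2 mm. Moving there now.

{"name": "step_arm", "arguments": {"plan": [[[3,-32,0,7,1],[6,-64,0,14,1],[9,-96,0,21,1],[12,-128,0,28,1],[15,-160,0,35,1],[18,-192,0,42,1],[21,-224,0,49,1],[24,-257,0,56,1]]]}}

```text
t: 2.53
eef_pos: [473.7, -261.2, 326.9]
tcp_rot: [3.141, 0.0, 2.164]
ft_force: [0.3, -0.7, 0.1]
opening: 0.999
grip_force: 0.0
```

{"name": "step_arm", "arguments": {"plan": [[[0,0,10,7,1],[0,0,20,14,1],[0,0,30,21,1],[0,0,40,28,1],[0,0,50,35,1],[0,0,60,42,1],[0,0,70,49,1],[0,0,80,56,1]]]}}

```text
t: 3.2
eef_pos: [474.1, -259.7, 246.4]
tcp_rot: [3.141, -0.0, 1.187]
ft_force: [0.7, 0.1, 0.7]
opening: 1.001
grip_force: 0.0
```

{"name": "step_arm", "arguments": {"plan": [[[0,0,8,7,1],[0,0,16,14,1],[0,0,24,21,1],[0,0,32,28,1],[0,0,40,35,1],[0,0,40,37,1],[0,0,40,37,1],[0,0,40,37,1]]]}}

```text
t: 3.87
eef_pos: [474.2, -260.2, 206.9]
tcp_rot: [3.141, -0.0, 0.548]
ft_force: [-0.4, -0.4, -0.0]
opening: 0.999
grip_force: 0.0
```

```bash
python3 - <<'E'
from h import *
K,E,c=cal("wrist"); im=env.read_camera("wrist"); cv2.imwrite("pics/w2.png",im); np.savez("w2.npz",K=K,E=E)
go((472,-261,5),30.9); print(env.state()["t"])
y=np.radians(30.9);ax=np.array([np.cos(y),np.sin(y)])
for x,z in((-78,24),(0,30),(62,30),(70,76)): print(x,proj(K,E,(*(np.array([472,-261])+x*ax),z)).round(1))
hsv=cv2.cvtColor(im,cv2.COLOR_BGR2HSV);m=cv2.inRange(hsv,(100,110,30),(125,255,255));cs,_=cv2.findContours(m,0,2)
for k in cs:
    if cv2.contourArea(k)>150: print(cv2.contourArea(k),cv2.minAreaRect(k))
E
```

```text
shift [ -2.1  -0.6 201.9] turn(tool z) 0.5 pos [ 474.2 -260.4  206.9] rot [ 3.141 -0.     0.548]
3.9167
-78 [323.7 230. ]
0 [324.2 174.4]
62 [324.7 125. ]
70 [324.8 118.1]
1957.5 ((321.565673828125, 177.6759490966797), (54.961883544921875, 115.89889526367188), 1.3322198390960693)
```

View pics/w2.png

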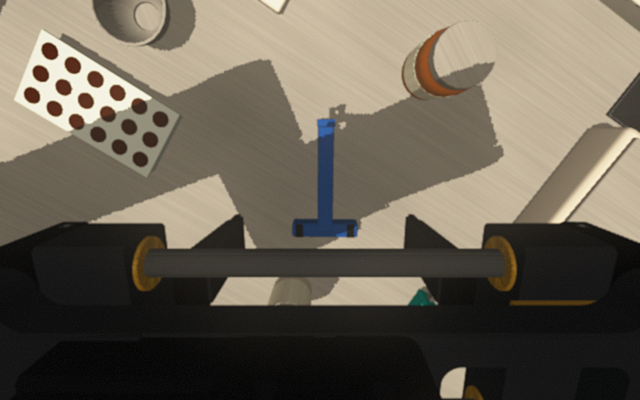

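The bar runs from (325,228) to (326,122) px, close to where I predicted it. I'll take a quick lateral and yaw refinement.

```bash
python3 - <<'E'
from h import *
im=cv2.imread("pics/w2.png");d=np.load("w2.npz");K,E=d["K"],d["E"]
hsv=cv2.cvtColor(im,cv2.COLOR_BGR2HSV);m=cv2.inRange(hsv,(100,110,30),(125,255,255))
y=np.radians(30.9);R=np.array([[np.cos(y),np.sin(y)],[-np.sin(y),np.cos(y)]])
T=np.array([472,-261])
for v in range(118,242,6):
    xs=np.nonzero(m[v])[0]; xs=xs[(xs>280)&(xs<370)]
    if len(xs)==0: continue
    a,b=[R@(onz(K,E,u,v,30)[:2]-T) for u in (xs.min()-.5,xs.max()+.5)]; print(v,xs.min(),xs.max(),hsv[v,xs,2].tolist()[:18] if v==160 else"",a.round(1),b.round(1),((a+b)/2)[1].round(1))
xs=320
vs=np.nonzero(m[:,310])[0]; print("crossbar rows",vs.min(),vs.max(),[(R@(onz(K,E,310,v,24)[:2]-T)).round(1) for v in(vs.min(),vs.max()+.5)])
E
```

```text
124 318 333  [63.1  8.9] [ 63.3 -10.9] -1.0
130 319 332  [55.9  7.6] [56.  -9.8] -1.1
136 319 332  [48.5  7.6] [48.7 -9.9] -1.2
142 319 332  [41.1  7.5] [ 41.3 -10. ] -1.2
148 319 332  [33.6  7.5] [ 33.8 -10.1] -1.3
154 319 332  [26.1  7.5] [ 26.2 -10.2] -1.4
160 319 332 [86, 90, 91, 92, 89, 90, 89, 89, 90, 90, 90, 91, 85, 83] [18.5  7.4] [ 18.6 -10.4] -1.5
166 319 332  [10.8  7.4] [ 10.9 -10.5] -1.5
172 319 332  [3.  7.4] [  3.2 -10.6] -1.6
178 319 331  [-4.8  7.3] [-4.7 -9.4] -1.0
184 319 331  [-12.7   7.3] [-12.6  -9.5] -1.1
190 319 331  [-20.7   7.3] [-20.5  -9.7] -1.2
196 319 331  [-28.7   7.2] [-28.6  -9.8] -1.3
202 318 331  [-36.9   8.5] [-36.7  -9.9] -0.7
208 319 331  [-45.1   7.2] [-44.9 -10. ] -1.4
214 319 331  [-53.4   7.1] [-53.2 -10.1] -1.5
220 295 332  [-62.   39.1] [-61.6 -11.6] 13.8
226 293 356  [-70.5  41.9] [-69.7 -43.9] -1.0
232 293 356  [-79.  42.] [-78.3 -44.2] -1.1
crossbar rows 220 235 [array([-63.8,  18.7]), array([-86.2,  18.7])]
```

{"name": "step_arm", "arguments": {"plan": [[[-1,0.5,35,0.5,1],[-1,0.5,70,0.5,1],[-1,0.5,105,0.5,1],[-1,0.5,140,0.5,1],[-1,0.5,165,0.5,1],[-1,0.5,185,0.5,1],[-1,0.5,198,0.5,1],[-1,0.5,202,0.5,1]]]}}

```text
t: 4.58
eef_pos: [472.8, -261.3, 2.9]
tcp_rot: [-3.139, 0.001, 0.538]
ft_force: [-1.0, -0.1, 0.5]
opening: 1.001
grip_force: 0.0
```

{"name": "step_arm", "arguments": {"plan": [[[0,0,0,0,0.2],[0,0,0,0,-0.4],[0,0,0,0,-1],[0,0,0,0,-1],[0,0,0,0,-1],[0,0,0,0,-1]]]}}

```text
t: 5.08
eef_pos: [473.5, -262.2, 5.2]
tcp_rot: [3.141, -0.0, 0.537]
ft_force: [0.7, -0.3, -0.6]
opening: 0.635
grip_force: 0.0
```

{"name": "step_arm", "arguments": {"plan": [[[0,0,0,0,-1],[0,0,0,0,-1],[0,0,0,0,-1],[0,0,0,0,-1],[0,0,0,0,-1],[0,0,0,0,-1],[0,0,0,0,-1],[0,0,0,0,-1]]]}}

```text
t: 5.75
eef_pos: [473.3, -262.1, 4.6]
tcp_rot: [-3.142, -0.0, 0.537]
ft_force: [-0.7, -0.9, -0.3]
opening: 0.075
grip_force: 0.0
```

```bash
python3 - <<'E'
from h import *
im=env.read_camera("wrist"); sc=env.read_camera("scene"); s=env.state(); print(s["opening"],s["grip_force"],s["eef_pos"])
cv2.imwrite("pics/w3.png",np.hstack([im[:400,150:500],cv2.resize(sc[120:270,180:330],(400,400),interpolation=cv2.INTER_CUBIC)]))
E
```

```text
0.0191195645230529 0.0 [ 473.29762662 -262.07416351    4.573651  ]
```

View pics/w3.png

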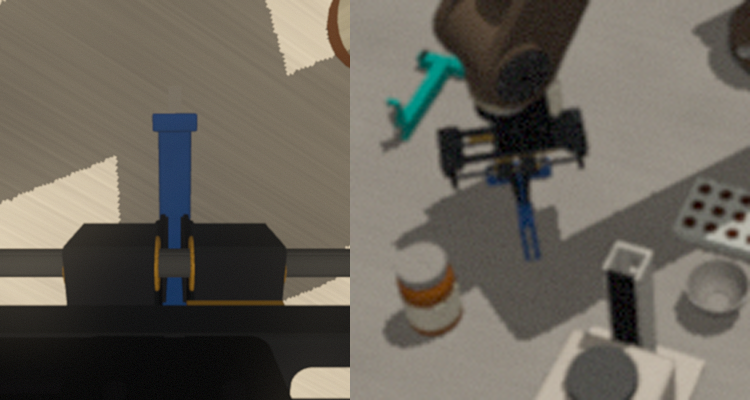

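The fingers straddle the bar at (163–190, 235) px, with the bar running on between them. I'll let them settle and read the force again.

{"name": "step_arm", "arguments": {"plan": [[[0,0,0,0,-1],[0,0,0,0,-1],[0,0,0,0,-1],[0,0,0,0,-1]]]}}

```text
t: 6.18
eef_pos: [473.3, -262.1, 4.6]
tcp_rot: [-3.142, -0.0, 0.537]
ft_force: [-0.7, 0.4, 0.3]
opening: 0.004
grip_force: 0.0
```

{"name": "step_arm", "arguments": {"plan": [[[0,0,-10,0,-1],[0,0,-20,0,-1],[0,0,-30,0,-1],[0,0,-30,0,-1]]]}}

```text
t: 6.52
eef_pos: [474.2, -262.7, 37.1]
tcp_rot: [3.138, -0.001, 0.537]
ft_force: [0.6, -0.4, -0.4]
opening: 0.003
grip_force: 0.0
```

```bash
python3 - <<'E'
from h import *
im=env.read_camera("wrist"); o=cv2.imread("pics/w3.png"); s=env.state(); print(s["opening"],s["grip_force"],s["eef_pos"],s["ft_force"],s["moment"])
cv2.imwrite("pics/w4.png",cv2.resize(np.hstack([o[60:320,100:250],im[60:320,250:400]]),None,fx=2,fy=2))
hsv=cv2.cvtColor(im,cv2.COLOR_BGR2HSV)
h3=cv2.cvtColor(o[:,:350],cv2.COLOR_BGR2HSV)
for h,off in((h3,150),(hsv,0)):
    m=cv2.inRange(h,(100,110,30),(125,255,255)); ys,xs=np.nonzero(m); print(len(xs),xs.min()+off,xs.max()+off,ys.min(),ys.max())
E
```

```text
0.009014145865953008 0.0 [ 473.95091945 -262.53785685   36.16922674] [-0.10877407 -0.50658134 -0.65273872] [-0.12694017  0.16376267 -0.02818934]
4274 303 346 114 305
2759 306 340 116 305
```

View pics/w4.png

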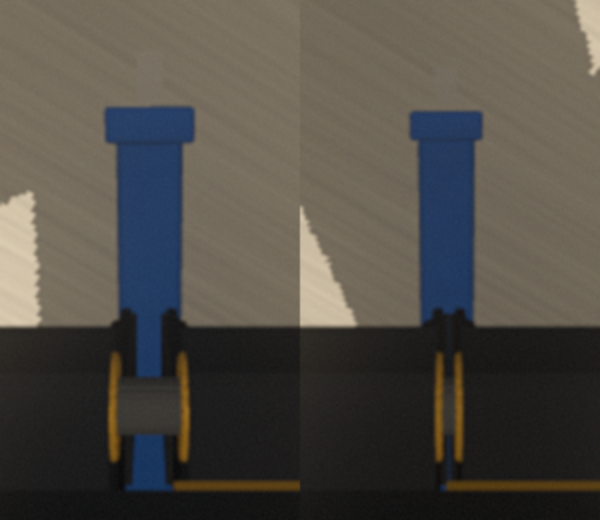

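```bash
python3 - <<'E'
from h import *
for n in("wrist","scene"):
    K,E,c=cal(n); s=env.state(); p=np.array(s["eef_pos"]);R=Rz(s["tcp_rot"][2])
    if n=="wrist": print("cam in tool",(R.T@(ray(K,E,0,0)[0]-p)).round(1))
    for o in((0,0,0),(10,0,0),(10,0,-19),(10,0,-60),(10,0,-78)): print(n,o,proj(K,E,p+R@np.array(o)).round(1))
    im=env.read_camera(n)
    if n=="scene":
        u,v=proj(K,E,p).astype(int); a=cv2.resize(im[v-45:v+35,u-40:u+40],(480,480),interpolation=cv2.INTER_CUBIC); cv2.imwrite("pics/s5.png",a); print(u,v)
print(s["joints"])
E
```

```text
cam in tool [  65.8   -1.3 -209.2]
wrist (0, 0, 0) [325.1 214.2]
wrist (10, 0, 0) [325.1 200.7]
wrist (10, 0, -19) [325.3 208.2]
wrist (10, 0, -60) [325.8 230.5]
wrist (10, 0, -78) [326.1 244.2]
scene (0, 0, 0) [244.7 196.4]
scene (10, 0, 0) [245.  198.5]
scene (10, 0, -19) [244.4 195. ]
scene (10, 0, -60) [243.  187.1]
scene (10, 0, -78) [242.3 183.6]
244 196
[-6.27857150e-01  5.61644132e-01  1.90168893e+00  1.03519356e-04
  6.76629504e-01  4.06197214e-01]
```

View pics/s5.png

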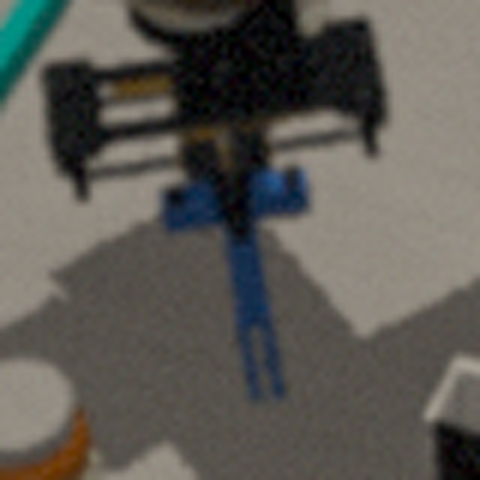

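The fingertips show at row 215 in the wrist view and (243.5,190.5) in the scene view. That puts them about 35 mm short of the reported TCP, so the fingers shut above the bar. I'll reopen and descend carefully with force readings to find the true tip height.

{"name": "step_arm", "arguments": {"plan": [[[0,0,0,0,1],[0,0,0,0,1],[0,0,0,0,1],[0,0,0,0,1],[0,0,0,0,1],[0,0,0,0,1],[0,0,5,0,1],[0,0,15,0,1]]]}}

```text
t: 7.33
eef_pos: [473.7, -262.4, 19.8]
tcp_rot: [3.14, -0.001, 0.537]
ft_force: [0.8, 0.6, 0.3]
opening: 0.506
grip_force: 0.0
```

{"name": "step_arm", "arguments": {"plan": [[[0,0,5,0,1],[0,0,10,0,1],[0,0,15,0,1],[0,0,20,0,1],[0,0,25,0,1],[0,0,28,0,1],[0,0,30,0,1],[0,0,30,0,1]]]}}

```text
t: 8.0
eef_pos: [473.2, -262.0, -10.8]
tcp_rot: [-3.141, 0.0, 0.537]
ft_force: [0.6, -0.2, 0.7]
opening: 0.996
grip_force: 0.0
```

The reported TCP is at −10.8 with no contact, which confirms the offset. Creeping on.

{"name": "step_arm", "arguments": {"plan": [[[0,0,3,0,1],[0,0,6,0,1],[0,0,9,0,1],[0,0,12,0,1],[0,0,12,0,1]]]}}

```text
t: 8.42
eef_pos: [473.1, -261.9, -23.0]
tcp_rot: [-3.141, 0.0, 0.537]
ft_force: [-0.7, -0.3, -1.0]
opening: 1.004
grip_force: 0.0
```

```bash
python3 - <<'E'
from h import *
im=env.read_camera("wrist"); s=env.state();print(s["eef_pos"],s["ft_force"])
g=cv2.cvtColor(im,cv2.COLOR_BGR2GRAY)
for c in (225,232,238,242,246,402,406,410,416): print(c,g[196:236:3,c].tolist())
K,E,c=cal("wrist");p=np.array(s["eef_pos"]);R=Rz(s["tcp_rot"][2])
for z in(0,-20,-30,-36,-42): print(z,[proj(K,E,p+R@np.array((x,47.5,z))).round(1).tolist() for x in(0,10)])
cv2.imwrite("pics/w6.png",im)
E
```

```text
[ 473.14206946 -261.97265132  -22.75326226] [-0.20748359  1.12455732  0.68531927]
225 [207, 207, 209, 211, 201, 203, 207, 206, 196, 48, 45, 45, 45, 46]
232 [208, 207, 206, 208, 212, 205, 205, 141, 43, 44, 45, 47, 47, 45]
238 [206, 207, 208, 205, 206, 213, 117, 40, 45, 46, 47, 45, 44, 45]
242 [203, 209, 208, 207, 208, 208, 213, 102, 69, 58, 49, 44, 36, 37]
246 [122, 150, 119, 148, 115, 168, 179, 188, 155, 188, 141, 191, 218, 200]
402 [113, 114, 114, 116, 119, 117, 118, 117, 113, 116, 118, 117, 116, 115]
406 [115, 114, 115, 113, 115, 119, 116, 56, 43, 34, 35, 32, 31, 29]
410 [117, 115, 114, 115, 112, 116, 67, 29, 32, 33, 34, 32, 33, 30]
416 [115, 116, 117, 114, 114, 116, 118, 78, 31, 31, 32, 33, 31, 31]
0 [[391.1, 214.1], [391.8, 200.7]]
-20 [[397.7, 223.4], [398.5, 208.7]]
-30 [[401.4, 228.7], [402.4, 213.3]]
-36 [[403.9, 232.1], [404.9, 216.3]]
-42 [[406.5, 235.8], [407.6, 219.6]]
```

The finger's inner edge is at column 404.5 and its tip at row 214, so the true tip is about 34 mm above the reported TCP. It is now some 11 mm above the table; I'll go 7 mm further and close.

{"name": "step_arm", "arguments": {"plan": [[[0,0,2,0,1],[0,0,4,0,1],[0,0,6,0,1],[0,0,7,0,1],[0,0,7,0,1]]]}}

```text
t: 8.88
eef_pos: [473.2, -262.0, -29.7]
tcp_rot: [-3.141, 0.0, 0.537]
ft_force: [0.7, -0.2, -0.4]
opening: 1.002
grip_force: 0.0
```

{"name": "step_arm", "arguments": {"plan": [[[0,0,0,0,-1],[0,0,0,0,-1],[0,0,0,0,-1],[0,0,0,0,-1],[0,0,0,0,-1],[0,0,0,0,-1],[0,0,0,0,-1],[0,0,0,0,-1]]]}}

```text
t: 9.55
eef_pos: [473.3, -262.1, -29.4]
tcp_rot: [-3.142, -0.0, 0.537]
ft_force: [0.8, -0.4, -0.4]
opening: 0.496
grip_force: 0.0
```

{"name": "step_arm", "arguments": {"plan": [[[0,0,0,0,-1],[0,0,0,0,-1],[0,0,0,0,-1],[0,0,0,0,-1]]]}}

```text
t: 9.88
eef_pos: [473.3, -262.1, -29.4]
tcp_rot: [-3.142, -0.0, 0.537]
ft_force: [0.4, -2.3, -0.2]
opening: 0.216
grip_force: 2.0
```

Gripped at 20.5 mm. I'll let the force build and then lift 142 mm.

{"name": "step_arm", "arguments": {"plan": [[[0,0,0,0,-1],[0,0,0,0,-1],[0,0,0,0,-1],[0,0,-2,0,-1],[0,0,-6,0,-1],[0,0,-12,0,-1],[0,0,-20,0,-1],[0,0,-30,0,-1]]]}}

```text
t: 10.55
eef_pos: [473.1, -261.9, 1.2]
tcp_rot: [-3.141, 0.0, 0.537]
ft_force: [0.3, 0.5, -2.8]
opening: 0.207
grip_force: 30.0
```

{"name": "step_arm", "arguments": {"plan": [[[0,0,-12,0,-1],[0,0,-26,0,-1],[0,0,-42,0,-1],[0,0,-58,0,-1],[0,0,-75,0,-1],[0,0,-92,0,-1],[0,0,-106,0,-1],[0,0,-113,0,-1]]]}}

```text
t: 11.22
eef_pos: [473.7, -262.3, 116.2]
tcp_rot: [3.139, -0.001, 0.537]
ft_force: [-0.0, -0.3, -3.2]
opening: 0.205
grip_force: 30.0
```

```bash
python3 - <<'E'
from h import *
s=env.state(); print(s["opening"],s["grip_force"],s["ft_force"],s["moment"],s["joints"][5]); go((520,-38,115),-2)
E
```

```text
0.20473908703806884 29.99540627002716 [-0.01892564 -0.2653374  -3.22752144] [-0.08200559  0.08327974  0.01205031] 0.40623161671370045
shift [ 154.5 -169.1    1.2] turn(tool z) 32.7 pos [ 473.7 -262.3  116.2] rot [ 3.139e+00 -1.000e-03  5.370e-01]
```

The 3 N load shows the rest is held. Moving it in front of the post.

{"name": "step_arm", "arguments": {"plan": [[[10,-11,0,4,-1],[30,-33,0,9,-1],[52,-57,0,14,-1],[76,-83,0,19,-1],[100,-110,0,24,-1],[122,-134,0,29,-1],[142,-156,0,33,-1],[154,-169,0,33,-1]]]}}

```text
t: 11.88
eef_pos: [519.2, -35.4, 113.9]
tcp_rot: [-3.141, -0.0, -0.042]
ft_force: [-0.2, 0.6, -3.9]
opening: 0.206
grip_force: 30.0
```

{"name": "step_arm", "arguments": {"plan": [[[0,0,0,0,-1],[0,0,0,0,-1],[0,0,0,0,-1],[0,0,0,0,-1]]]}}

```text
t: 12.22
eef_pos: [519.1, -38.9, 113.6]
tcp_rot: [3.142, 0.0, -0.04]
ft_force: [-0.0, -0.6, -2.8]
opening: 0.21
grip_force: 30.0
```

```bash
python3 - <<'E'
from h import *
K,E,c=cal("wrist");im=env.read_camera("wrist"); s=env.state();print(s["eef_pos"],s["tcp_rot"],s["ft_force"],s["t"])
sc=env.read_camera("scene"); cv2.imwrite("pics/w7.png",im);cv2.imwrite("pics/sc7.png",sc); np.savez("w7.npz",K=K,E=E)
cv2.imwrite("pics/m7.png",np.hstack([cv2.resize(im[60:260,220:420],(400,400),interpolation=cv2.INTER_CUBIC),cv2.resize(sc[160:280,215:335],(400,400),interpolation=cv2.INTER_CUBIC)]))
E
```

```text
[519.10301046 -39.02528145 113.64261099] [-3.14158773e+00 -2.26899415e-05 -4.04807566e-02] [-0.03573592  0.80414024 -4.06243887] 12.2667
```

View pics/m7.png

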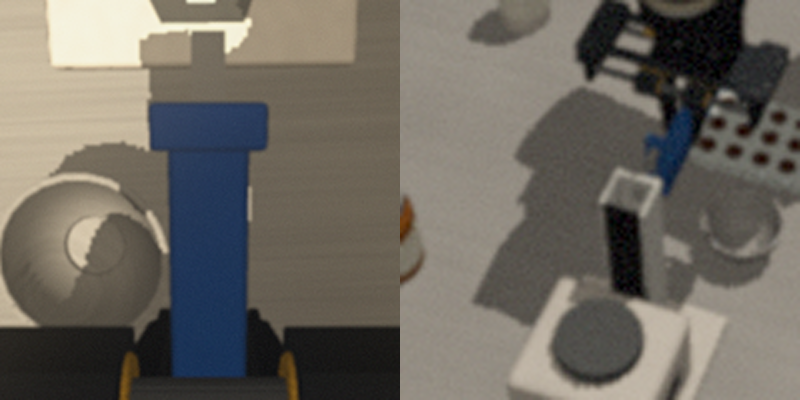

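Ten pictures have now been viewed, so from here I work numerically. The left crop shows the plate's top edge at px cols 295–353, row 111, and the post's foot at px cols 302–340, row 70. I'll measure both by rays.

```bash
python3 - <<'E'
from h import *
im=cv2.imread("pics/w7.png");d=np.load("w7.npz");K,E=d["K"],d["E"]
hsv=cv2.cvtColor(im,cv2.COLOR_BGR2HSV);g=cv2.cvtColor(im,cv2.COLOR_BGR2GRAY)
m=cv2.inRange(hsv,(100,110,30),(125,255,255))
for v in(108,110,111,112,113,116,120,125,130,136,150,170,190):
    xs=np.nonzero(m[v])[0]; print(v,(xs.min(),xs.max()) if len(xs) else None)
for v in(2,20,40,55,62,66,68,69,70,71,72,74,80): print(v,g[v,280:366:2].tolist())
print("c326",g[0:95:3,322].tolist())
E
```

```text
108 None
110 None
111 None
112 (np.int64(320), np.int64(351))
113 (np.int64(304), np.int64(352))
116 (np.int64(297), np.int64(352))
120 (np.int64(296), np.int64(352))
125 (np.int64(296), np.int64(352))
130 (np.int64(296), np.int64(352))
136 (np.int64(305), np.int64(343))
150 (np.int64(305), np.int64(342))
170 (np.int64(306), np.int64(342))
190 (np.int64(305), np.int64(342))
2 [116, 114, 113, 115, 112, 114, 114, 117, 116, 116, 118, 144, 242, 239, 239, 241, 216, 153, 157, 154, 153, 154, 154, 156, 154, 116, 81, 87, 88, 84, 83, 85, 83, 86, 81, 82, 81, 77, 82, 86, 84, 83, 84]
20 [120, 120, 116, 118, 117, 116, 117, 117, 115, 119, 119, 118, 116, 97, 55, 46, 44, 45, 41, 40, 38, 37, 40, 40, 54, 85, 86, 88, 85, 85, 83, 83, 83, 83, 82, 84, 86, 85, 86, 83, 120, 147, 146]
40 [240, 240, 223, 120, 119, 120, 120, 119, 119, 120, 118, 118, 120, 121, 118, 112, 147, 151, 147, 155, 167, 165, 166, 163, 117, 85, 88, 88, 90, 88, 88, 88, 87, 86, 88, 84, 95, 145, 149, 148, 149, 147, 147]
55 [240, 240, 240, 239, 240, 242, 195, 117, 119, 120, 118, 120, 118, 118, 118, 118, 112, 153, 198, 238, 244, 242, 242, 245,
[... 1514 characters left out ...]
8, 242, 241, 242, 241, 240, 240, 241, 240, 240, 237, 160, 149, 149, 150, 150, 150, 150, 149, 149, 146]
74 [240, 240, 239, 238, 239, 239, 239, 240, 241, 241, 242, 242, 240, 241, 242, 242, 230, 231, 233, 233, 233, 232, 232, 232, 232, 231, 235, 239, 238, 238, 238, 237, 169, 148, 149, 151, 148, 150, 153, 150, 148, 148, 146]
80 [240, 240, 240, 239, 238, 172, 162, 152, 156, 154, 155, 153, 152, 151, 153, 154, 153, 151, 115, 112, 111, 112, 111, 110, 109, 106, 186, 240, 238, 239, 225, 151, 149, 150, 149, 150, 148, 148, 149, 150, 150, 149, 146]
c326 [152, 151, 88, 87, 88, 53, 47, 96, 241, 213, 196, 127, 105, 142, 241, 240, 242, 112, 229, 240, 234, 115, 115, 112, 234, 178, 111, 113, 112, 110, 111, 110]
```

```bash
python3 - <<'E'
from h import *
d=np.load("w7.npz");K,E=d["K"],d["E"]
L,Rr=onz(K,E,299.8,70.8,12),onz(K,E,342.3,70.3,12)
print("base L,R",L.round(1),Rr.round(1),"width",np.linalg.norm(L-Rr).round(1)); C=(L+Rr)/2
def onface(u,v,yaw,x0):
    o,dd=ray(K,E,u,v); n=np.array([np.cos(yaw),np.sin(yaw),0]); return o+dd*(n@(x0-o))/(n@dd)
yaw=np.radians(-2)
for u,v in((285.5,40),(353,40),(310.5,40),(328.3,40),(306.5,20),(328.5,20),(292.5,55),(347.8,55)): print((u,v),onface(u,v,yaw,C).round(1))
z=143+76
a,b=onz(K,E,295.5,116,z),onz(K,E,352.7,116,z); print("plate",a.round(1),b.round(1),((a+b)/2).round(1))
a,b=onz(K,E,295.5,114,z),onz(K,E,352.7,111.7,z); print("plate top edge",a.round(1),b.round(1))
a,b=onz(K,E,305,150,173),onz(K,E,342.8,150,173); print("bar",((a+b)/2).round(1),np.linalg.norm(a-b).round(1))
a,b=onz(K,E,305.5,190,173),onz(K,E,342.5,190,173); print("bar",((a+b)/2).round(1))
# foot front edge, row 80+: left col ~300, right ~ 335
hsv=cv2.imread("pics/w7.png");g=cv2.cvtColor(hsv,cv2.COLOR_BGR2GRAY)
for c in(250,260,270,280,340,350,360,380,390): 
    col=g[70:110,c].astype(int); i=np.argmin(np.diff(col))+70.5+.5; print(c,i,onz(K,E,c,i,12).round(1), np.diff(col).min())
t=np.load("top0.npz")
E
```

```text
base L,R [631.  -19.2  12. ] [629.8 -59.9  12. ] width 40.7
(285.5, 40) [631.1 -19.7 127.4]
(353, 40) [629.7 -59.5 126.4]
(310.5, 40) [630.6 -34.4 127. ]
(328.3, 40) [630.2 -44.9 126.7]
(306.5, 20) [630.6 -34.1 164.1]
(328.5, 20) [630.3 -44.5 163.9]
(292.5, 55) [631.1 -19.5  84.6]
(347.8, 55) [629.7 -59.7  83.4]
plate [586.1 -31.1 219. ] [585.4 -50.  219. ] [585.7 -40.6 219. ]
plate top edge [586.8 -31.2 219. ] [586.7 -50.1 219. ]
bar [570.1 -39.9 173. ] 18.5
bar [550.1 -39.1 173. ]
250 93.0 [612.7  30.4  12. ] -31
260 94.0 [611.4  20.8  12. ] -33
270 93.0 [612.  11.  12.] -33
280 93.0 [611.6   1.3  12. ] -35
340 81.0 [620.2 -57.4  12. ] -34
350 92.0 [609.7 -66.9  12. ] -17
360 91.0 [610.3 -76.6  12. ] -16
380 92.0 [608.5 -96.   12. ] -19
390 92.0 [ 608.1 -105.8   12. ] -18
```

The post slot centre is at (630.4, −39.5) with yaw −1.9°. The rest's seat is at about (588, −40.6) with yaw −2.3°, 14 mm above the sill. I'll correct by +2 mm in y, 0.4° and −1 mm in z, then advance partway.

{"name": "step_arm", "arguments": {"plan": [[[0,-1,0.5,-0.4,-1],[0,-2,1,-0.4,-1],[0,-2,1,-0.4,-1],[0,-2,1,-0.4,-1]]]}}

```text
t: 12.65
eef_pos: [519.3, -36.2, 112.5]
tcp_rot: [-3.141, 0.0, -0.033]
ft_force: [-0.2, -0.1, -3.6]
opening: 0.206
grip_force: 30.0
```

{"name": "step_arm", "arguments": {"plan": [[[3,0,0,0,-1],[7,0,0,0,-1],[11,0,0,0,-1],[15,0,0,0,-1],[18,0,0,0,-1],[20,0,0,0,-1],[20,0,0,0,-1],[20,0,0,0,-1]]]}}

```text
t: 13.32
eef_pos: [539.3, -36.7, 112.5]
tcp_rot: [-3.141, 0.0, -0.032]
ft_force: [-0.2, -0.7, -4.6]
opening: 0.21
grip_force: 30.0
```

```bash
cat > chk.py <<'E'
from h import *
K,E,c=cal("wrist");im=env.read_camera("wrist"); s=env.state();print(s["eef_pos"].round(1) if hasattr(s["eef_pos"],"round") else s["eef_pos"],np.round(s["tcp_rot"],4),np.round(s["ft_force"],1),np.round(s["moment"],2),s["t"])
g=cv2.cvtColor(im,cv2.COLOR_BGR2GRAY);hsv=cv2.cvtColor(im,cv2.COLOR_BGR2HSV);m=cv2.inRange(hsv,(100,110,30),(125,255,255))
for v in(111,113,116,120,125,150,190):
    xs=np.nonzero(m[v])[0]; print(v,(xs.min(),xs.max()) if len(xs) else None)
for v in range(0,112,8): print(v,g[v,270:376:2].tolist())
E
python3 chk.py
```

```text
[539.2 -36.7 112.5] [-3.1415e+00  2.0000e-04 -3.2300e-02] [-0.3 -0.6 -2.9] [-0.08  0.08 -0.01] 13.3667
111 None
113 (np.int64(301), np.int64(352))
116 (np.int64(299), np.int64(352))
120 (np.int64(298), np.int64(352))
125 (np.int64(296), np.int64(352))
150 (np.int64(306), np.int64(342))
190 (np.int64(306), np.int64(342))
0 [89, 89, 88, 89, 90, 89, 86, 85, 86, 86, 86, 86, 49, 41, 42, 43, 39, 36, 85, 130, 129, 98, 89, 89, 89, 87, 90, 87, 88, 88, 88, 89, 87, 90, 86, 88, 87, 86, 39, 31, 35, 31, 30, 39, 79, 79, 81, 81, 77, 77, 80, 77, 82]
8 [91, 89, 89, 87, 85, 87, 88, 87, 87, 85, 84, 84, 82, 47, 38, 38, 36, 36, 118, 148, 146, 101, 92, 92, 90, 93, 94, 91, 92, 92, 92, 91, 90, 89, 91, 92, 93, 88, 40, 31, 30, 32, 45, 77, 78, 78, 79, 78, 79, 78, 79, 79, 78]
16 [148, 152, 153, 155, 153, 155, 152, 150, 149, 150, 152, 152, 154, 153, 154, 152, 153, 153, 150, 151, 151, 150, 149, 149, 149, 150, 150, 151, 151, 152, 147, 147, 146, 150, 149, 149, 151, 151, 148, 149, 151, 152, 150, 148, 145, 145, 147, 147, 149, 148, 147, 143, 144]
24 [151, 151, 157, 155, 153, 154, 150, 150, 151, 151, 153, 152, 154, 155,
[... 1960 characters left out ...]
, 109, 112, 111, 112, 107, 106, 106, 106, 105, 104, 104, 103, 99, 83, 80, 81, 79, 80, 82, 79, 90, 136, 147, 146, 148, 145, 144, 143, 143, 142, 147, 146, 145, 145]
96 [239, 238, 239, 238, 239, 239, 238, 238, 239, 238, 237, 160, 146, 149, 147, 147, 147, 149, 149, 148, 149, 148, 146, 109, 107, 105, 105, 106, 104, 106, 102, 124, 146, 147, 146, 145, 145, 147, 146, 144, 144, 144, 145, 146, 146, 144, 146, 142, 145, 143, 143, 144, 145]
104 [239, 239, 239, 238, 239, 239, 239, 239, 238, 238, 161, 150, 151, 147, 149, 150, 151, 151, 149, 146, 148, 148, 148, 112, 104, 105, 106, 103, 103, 102, 99, 121, 147, 146, 145, 145, 144, 145, 144, 147, 147, 144, 144, 142, 144, 145, 146, 145, 142, 142, 140, 144, 143]
```

The slot centre is at col 325.3 and the rest's plate at col 324.2, so the lateral error is about 0.4 mm and well within clearance. Advancing the remaining ~21 mm.

{"name": "step_arm", "arguments": {"plan": [[[3,0,0,0,-1],[6,0,0,0,-1],[9,0,0,0,-1],[12,0,0,0,-1],[14,0,0,0,-1],[16,0,0,0,-1],[17,0,0,0,-1],[17,0,0,0,-1]]]}}

```text
t: 14.03
eef_pos: [556.5, -37.3, 112.5]
tcp_rot: [-3.141, -0.0, -0.032]
ft_force: [-0.7, -1.1, -3.3]
opening: 0.203
grip_force: 30.0
```

{"name": "step_arm", "arguments": {"plan": [[[1,0,0,0,-1],[2,0,0,0,-1],[3,0,0,0,-1],[4,0,0,0,-1],[4,0,0,0,-1]]]}}

```text
t: 14.45
eef_pos: [560.5, -37.5, 112.6]
tcp_rot: [-3.142, -0.0, -0.032]
ft_force: [-1.1, 1.0, -2.9]
opening: 0.208
grip_force: 30.0
```

{"name": "step_arm", "arguments": {"plan": [[[0.7,0,0,0,-1],[1.4,0,0,0,-1],[1.4,0,0,0,-1]]]}}

```text
t: 14.7
eef_pos: [561.5, -37.5, 112.5]
tcp_rot: [-3.141, 0.0, -0.032]
ft_force: [-0.5, -0.0, -2.8]
opening: 0.208
grip_force: 30.0
```

{"name": "step_arm", "arguments": {"plan": [[[0.6,0,0,0,-1],[1,0,0,0,-1],[1,0,0,0,-1]]]}}

```text
t: 14.95
eef_pos: [561.5, -37.4, 112.3]
tcp_rot: [-3.141, 0.003, -0.032]
ft_force: [-7.8, 0.7, -2.1]
opening: 0.211
grip_force: 30.0
```

The plate touched the post face at x=561.5, so the claws are in. I'll back off a little and lower.

{"name": "step_arm", "arguments": {"plan": [[[-1.2,0,0,0,-1],[-1.7,0,0,0,-1],[-1.7,0,1,0,-1],[-1.7,0,2.5,0,-1],[-1.7,0,4,0,-1],[-1.7,0,5.5,0,-1],[-1.7,0,7,0,-1],[-1.7,0,7,0,-1]]]}}

```text
t: 15.62
eef_pos: [560.9, -37.4, 105.2]
tcp_rot: [-3.141, 0.001, -0.032]
ft_force: [-0.3, 1.0, -3.1]
opening: 0.213
grip_force: 30.0
```

{"name": "step_arm", "arguments": {"plan": [[[0,0,1,0,-1],[0,0,2,0,-1],[0,0,3,0,-1],[0,0,3,0,-1]]]}}

```text
t: 15.95
eef_pos: [560.8, -37.4, 102.5]
tcp_rot: [-3.141, 0.0, -0.032]
ft_force: [-0.9, -0.8, -1.0]
opening: 0.206
grip_force: 30.0
```

{"name": "step_arm", "arguments": {"plan": [[[0,0,0.7,0,-1],[0,0,1.4,0,-1],[0,0,2,0,-1],[0,0,2,0,-1]]]}}

```text
t: 16.28
eef_pos: [561.1, -37.5, 101.0]
tcp_rot: [3.142, -0.0, -0.032]
ft_force: [-3.4, 0.0, 3.0]
opening: 0.207
grip_force: 30.0
```

{"name": "step_arm", "arguments": {"plan": [[[0,0,0.7,0,-1],[0,0,1.4,0,-1],[0,0,2,0,-1],[0,0,2,0,-1]]]}}

```text
t: 16.62
eef_pos: [561.2, -37.5, 99.8]
tcp_rot: [3.141, -0.001, -0.032]
ft_force: [-7.1, 0.5, 13.2]
opening: 0.205
grip_force: 30.0
```

{"name": "step_arm", "arguments": {"plan": [[[0,0,0.6,0,-1],[0,0,1.2,0,-1],[0,0,1.2,0,-1],[0,0,1.2,0,-1]]]}}

```text
t: 16.95
eef_pos: [561.3, -37.6, 99.1]
tcp_rot: [3.141, -0.002, -0.032]
ft_force: [-8.5, 1.0, 18.7]
opening: 0.207
grip_force: 30.0
```

{"name": "step_arm", "arguments": {"plan": [[[0,0,0.6,0,-1],[0,0,1.2,0,-1],[0,0,1.2,0,-1],[0,0,1.2,0,-1]]]}}

```text
t: 17.28
eef_pos: [561.4, -37.6, 98.4]
tcp_rot: [3.141, -0.002, -0.032]
ft_force: [-8.5, 0.9, 24.2]
opening: 0.208
grip_force: 30.0
```

```bash
cat > plate.py <<'E'
from h import *
im=env.read_camera("wrist");g=im[...,0].astype(float)-im[...,2]; s=env.state()
print(np.round(s["eef_pos"],1),np.round(s["tcp_rot"],3),np.round(s["ft_force"],1),round(s["t"],2))
def show(im,n):
    q=im.astype(float); b=q[...,0]-q[...,2]
    for lo,hi in((117,130),(150,200)):
        p=b[lo:hi].mean(0); t=p[310:338].mean()/2; L=290+np.argmax(p[290:325]>t); R=360-np.argmax(p[360:325:-1]>t)
        L-= (p[L]-t)/(p[L]-p[L-1]); R+=(p[R]-t)/(p[R]-p[R+1]); print(n,lo,"L %.2f R %.2f w %.2f c %.2f"%(L,R,R-L,(L+R)/2))
    p=b[100:145,315:335].mean(1); print(n,p.round(0).astype(int).tolist())
    v=cv2.cvtColor(im,cv2.COLOR_BGR2GRAY)[100:145,315:335].mean(1); print(v.round(0).astype(int).tolist())
show(cv2.imread("pics/w7.png"),"ref"); show(im,"now"); cv2.imwrite("pics/now.png",im)
E
python3 plate.py
```

```text
[561.4 -37.6  98.4] [ 3.141e+00 -2.000e-03 -3.200e-02] [-10.2   1.3  23.6] 17.33
ref 117 L 294.97 R 352.78 w 57.82 c 323.87
ref 150 L 304.93 R 342.71 w 37.78 c 323.82
ref [-23, -22, -22, -22, -22, -22, -22, -22, -22, -22, -14, 12, 38, 46, 48, 48, 48, 48, 48, 48, 48, 48, 48, 48, 48, 48, 48, 49, 48, 48, 49, 48, 47, 43, 36, 38, 44, 49, 49, 49, 50, 50, 51, 50, 50]
[107, 107, 106, 106, 106, 106, 105, 106, 106, 105, 95, 75, 62, 62, 63, 64, 63, 62, 63, 62, 61, 61, 61, 60, 60, 60, 60, 59, 59, 59, 58, 58, 58, 55, 51, 51, 54, 57, 56, 56, 56, 56, 56, 56, 55]
now 117 L 294.93 R 353.06 w 58.14 c 323.99
now 150 L 304.95 R 343.14 w 38.19 c 324.05
now [-28, -28, -28, -28, -28, -25, -33, -85, -137, -148, -147, -127, -73, -29, -16, -16, -16, -8, 8, 30, 42, 45, 46, 47, 46, 46, 47, 46, 47, 46, 46, 46, 46, 46, 46, 45, 46, 45, 45, 46, 45, 41, 36, 36, 42]
[148, 149, 149, 148, 150, 147, 129, 107, 98, 97, 96, 93, 93, 95, 95, 92, 91, 82, 65, 53, 56, 58, 60, 59, 59, 58, 58, 58, 58, 58, 57, 58, 58, 57, 57, 58, 57, 57, 57, 57, 57, 54, 52, 52, 54]
```

The plate's image width is nearly unchanged (58.1 vs 57.8 px), so the plate top is at about 204.5–205 mm, which is the home height of 205. It appears to be home. I'll ease the load, then pull up lightly to test the lock.

{"name": "step_arm", "arguments": {"plan": [[[0,0,-1.5,0,-1],[0,0,-3,0,-1],[0,0,-3,0,-1],[0,0,-3,0,-1]]]}}

```text
t: 17.67
eef_pos: [561.3, -37.5, 99.4]
tcp_rot: [3.142, -0.001, -0.032]
ft_force: [-0.8, 0.2, 5.0]
opening: 0.208
grip_force: 30.0
```

{"name": "step_arm", "arguments": {"plan": [[[0,0,-0.7,0,-1],[0,0,-1.5,0,-1],[0,0,-1.5,0,-1],[0,0,-1.5,0,-1]]]}}

```text
t: 18.0
eef_pos: [561.2, -37.5, 100.4]
tcp_rot: [-3.141, -0.0, -0.032]
ft_force: [4.1, 0.2, -4.8]
opening: 0.206
grip_force: 30.0
```

```bash
python3 plate.py
```

```text
[561.2 -37.5 100.5] [-3.141 -0.    -0.032] [ 3.6 -0.1 -4.8] 18.05
ref 117 L 294.97 R 352.78 w 57.82 c 323.87
ref 150 L 304.93 R 342.71 w 37.78 c 323.82
ref [-23, -22, -22, -22, -22, -22, -22, -22, -22, -22, -14, 12, 38, 46, 48, 48, 48, 48, 48, 48, 48, 48, 48, 48, 48, 48, 48, 49, 48, 48, 49, 48, 47, 43, 36, 38, 44, 49, 49, 49, 50, 50, 51, 50, 50]
[107, 107, 106, 106, 106, 106, 105, 106, 106, 105, 95, 75, 62, 62, 63, 64, 63, 62, 63, 62, 61, 61, 61, 60, 60, 60, 60, 59, 59, 59, 58, 58, 58, 55, 51, 51, 54, 57, 56, 56, 56, 56, 56, 56, 55]
now 117 L 294.73 R 353.15 w 58.42 c 323.94
now 150 L 305.06 R 343.10 w 38.04 c 324.08
now [-28, -28, -29, -28, -28, -27, -27, -51, -108, -145, -150, -141, -92, -37, -19, -15, 2, 30, 44, 46, 47, 47, 47, 46, 46, 46, 47, 46, 46, 46, 46, 46, 46, 45, 45, 45, 45, 46, 44, 40, 34, 39, 45, 46, 46]
[148, 148, 148, 148, 148, 149, 145, 121, 98, 96, 97, 96, 91, 92, 95, 91, 71, 56, 56, 59, 59, 59, 59, 59, 58, 58, 58, 58, 58, 58, 58, 58, 58, 57, 57, 57, 56, 57, 56, 53, 51, 53, 56, 56, 56]
```

Under a light pull the reading is ambiguous to about 2 mm. For a definitive check I'll release and press on the plate's top, right above the claws, with the closed fingertips.

{"name": "step_arm", "arguments": {"plan": [[[0,0,0.7,0,-0.5],[0,0,0.7,0,0],[0,0,0.7,0,0.3],[0,0,0.7,0,0.3],[0,0,0.7,0,0.3],[0,0,0.7,0,0.3],[0,0,0.7,0,0.3],[0,0,0.7,0,0.3]]]}}

```text
t: 18.72
eef_pos: [561.0, -37.5, 100.0]
tcp_rot: [-3.142, -0.0, -0.032]
ft_force: [0.2, 0.4, -0.3]
opening: 0.636
grip_force: 0.0
```

```bash
python3 plate.py
```

```text
[561.  -37.5 100. ] [-3.141 -0.    -0.032] [ 0.1 -0.4  0.1] 18.77
ref 117 L 294.97 R 352.78 w 57.82 c 323.87
ref 150 L 304.93 R 342.71 w 37.78 c 323.82
ref [-23, -22, -22, -22, -22, -22, -22, -22, -22, -22, -14, 12, 38, 46, 48, 48, 48, 48, 48, 48, 48, 48, 48, 48, 48, 48, 48, 49, 48, 48, 49, 48, 47, 43, 36, 38, 44, 49, 49, 49, 50, 50, 51, 50, 50]
[107, 107, 106, 106, 106, 106, 105, 106, 106, 105, 95, 75, 62, 62, 63, 64, 63, 62, 63, 62, 61, 61, 61, 60, 60, 60, 60, 59, 59, 59, 58, 58, 58, 55, 51, 51, 54, 57, 56, 56, 56, 56, 56, 56, 55]
now 117 L 294.68 R 353.48 w 58.80 c 324.08
now 150 L 305.21 R 343.27 w 38.06 c 324.24
now [-29, -30, -29, -29, -27, -28, -53, -113, -151, -156, -150, -109, -48, -22, -16, 0, 28, 44, 48, 50, 50, 50, 50, 49, 49, 49, 49, 49, 49, 49, 48, 49, 49, 48, 48, 48, 48, 48, 44, 38, 34, 42, 48, 48, 49]
[157, 157, 157, 157, 158, 154, 128, 106, 101, 104, 102, 97, 101, 105, 98, 79, 62, 60, 62, 64, 63, 64, 63, 63, 63, 62, 63, 62, 63, 62, 62, 62, 62, 62, 62, 61, 61, 61, 59, 56, 55, 57, 60, 61, 60]
```

{"name": "step_arm", "arguments": {"plan": [[[0,0,-8,0,0.3],[0,0,-20,0,0.3],[0,0,-35,0,0.3],[0,0,-50,0,-0.3],[0,0,-65,0,-1],[0,0,-78,0,-1],[0,0,-85,0,-1],[0,0,-85,0,-1]]]}}

```text
t: 19.43
eef_pos: [561.6, -37.6, 186.8]
tcp_rot: [3.141, -0.003, -0.032]
ft_force: [1.1, 0.2, -0.3]
opening: 0.354
grip_force: 0.0
```

{"name": "step_arm", "arguments": {"plan": [[[8,0,0,0,-1],[18,0,0,0,-1],[28,0,0,0,-1],[38,0,0,0,-1],[46,0,0,0,-1],[52,0,0,0,-1],[56,0,0,0,-1],[56,0,0,0,-1]]]}}

```text
t: 20.1
eef_pos: [617.5, -39.3, 184.5]
tcp_rot: [-3.141, 0.001, -0.032]
ft_force: [-0.0, 0.6, -1.3]
opening: 0.007
grip_force: 0.0
```

{"name": "step_arm", "arguments": {"plan": [[[0,0,1,0,-1],[0,0,3,0,-1],[0,0,5,0,-1],[0,0,7,0,-1],[0,0,7,0,-1],[0,0,7,0,-1]]]}}

```text
t: 20.6
eef_pos: [616.9, -39.3, 177.9]
tcp_rot: [-3.142, 0.0, -0.032]
ft_force: [0.6, -0.7, -0.4]
opening: 0.004
grip_force: 0.0
```

Descending until contact.

{"name": "step_arm", "arguments": {"plan": [[[0,0,1,0,-1],[0,0,2,0,-1],[0,0,3,0,-1],[0,0,3,0,-1]]]}}

```text
t: 20.93
eef_pos: [616.9, -39.3, 174.8]
tcp_rot: [-3.141, 0.0, -0.032]
ft_force: [-0.3, -0.3, 0.5]
opening: 0.005
grip_force: 0.0
```

{"name": "step_arm", "arguments": {"plan": [[[0,0,0.7,0,-1],[0,0,1.4,0,-1],[0,0,2,0,-1],[0,0,2,0,-1]]]}}

```text
t: 21.27
eef_pos: [616.9, -39.3, 172.8]
tcp_rot: [-3.142, 0.0, -0.032]
ft_force: [1.0, 0.7, -0.0]
opening: 0.003
grip_force: 0.0
```

{"name": "step_arm", "arguments": {"plan": [[[0,0,0.7,0,-1],[0,0,1.4,0,-1],[0,0,2,0,-1],[0,0,2,0,-1]]]}}

```text
t: 21.6
eef_pos: [616.9, -39.3, 170.9]
tcp_rot: [-3.141, 0.0, -0.032]
ft_force: [-0.5, 0.1, -0.5]
opening: 0.003
grip_force: 0.0
```

{"name": "step_arm", "arguments": {"plan": [[[0,0,0.7,0,-1],[0,0,1.4,0,-1],[0,0,2,0,-1],[0,0,2,0,-1]]]}}

```text
t: 21.93
eef_pos: [617.0, -39.3, 169.3]
tcp_rot: [-3.142, -0.0, -0.032]
ft_force: [-0.4, -0.8, 1.7]
opening: 0.005
grip_force: 1.2
```

{"name": "step_arm", "arguments": {"plan": [[[0,0,0.5,0,-1],[0,0,1,0,-1],[0,0,1.5,0,-1],[0,0,1.5,0,-1]]]}}

```text
t: 22.27
eef_pos: [617.2, -39.3, 168.1]
tcp_rot: [3.142, -0.001, -0.032]
ft_force: [-0.6, 0.2, 5.6]
opening: 0.001
grip_force: 2.4
```

{"name": "step_arm", "arguments": {"plan": [[[0,0,0.7,0,-1],[0,0,1.4,0,-1],[0,0,1.4,0,-1],[0,0,1.4,0,-1]]]}}

```text
t: 22.6
eef_pos: [617.2, -39.3, 166.4]
tcp_rot: [3.142, -0.001, -0.032]
ft_force: [-0.6, -0.4, 3.6]
opening: 0.005
grip_force: 1.9
```

{"name": "step_arm", "arguments": {"plan": [[[0,0,0.7,0,-1],[0,0,1.4,0,-1],[0,0,1.4,0,-1],[0,0,1.4,0,-1]]]}}

```text
t: 22.93
eef_pos: [617.3, -39.4, 165.8]
tcp_rot: [3.141, -0.002, -0.032]
ft_force: [-2.6, 1.0, 12.1]
opening: 0.006
grip_force: 5.8
```

Force rose to 5.6 N, dropped to 3.6 N as the plate moved, then rose stiffly. The plate travelled about 4 mm from contact, which looks like the catch snapping. One firmer press to confirm.

{"name": "step_arm", "arguments": {"plan": [[[0,0,0.6,0,-1],[0,0,1.2,0,-1],[0,0,1.2,0,-1],[0,0,1.2,0,-1]]]}}

```text
t: 23.27
eef_pos: [617.4, -39.4, 165.7]
tcp_rot: [3.141, -0.003, -0.032]
ft_force: [-6.2, 0.0, 19.3]
opening: 0.002
grip_force: 9.9
```

{"name": "step_arm", "arguments": {"plan": [[[0,0,0.6,0,-1],[0,0,0.8,0,-1],[0,0,0.8,0,-1],[0,0,0.8,0,-1]]]}}

```text
t: 23.6
eef_pos: [617.5, -39.4, 165.5]
tcp_rot: [3.141, -0.003, -0.032]
ft_force: [-7.6, 0.7, 23.5]
opening: 0.004
grip_force: 12.6
```

It is a hard stop at 165.6 after 4 mm of travel, so the rest is home. Now I retreat upward and locate the dial from the stored w1 and top pictures.

{"name": "step_arm", "arguments": {"plan": [[[0,0,-5,0,-1],[-2,0,-20,0,-1],[-4,0,-45,0,0],[-4,0,-70,0,1],[-4,0,-90,0,1],[-4,0,-100,0,1]]]}}

```text
t: 24.1
eef_pos: [613.5, -39.2, 264.9]
tcp_rot: [3.141, -0.003, -0.032]
ft_force: [-0.1, -0.4, 0.3]
opening: 0.229
grip_force: 0.0
```

```bash
python3 - <<'E'
from h import *
for n,f,box in(("w1","pics/w1.png",(435,545,82,185)),("top0","pics/top0.png",(208,262,185,245))):
    im=cv2.imread(f);d=np.load(n+".npz");K,E=d["K"],d["E"];hsv=cv2.cvtColor(im,cv2.COLOR_BGR2HSV)
    a,b,c,e=box; sub=hsv[c:e,a:b]
    m=cv2.inRange(sub,(0,0,175),(180,75,255)); print(n,"white px",cv2.countNonZero(m), "Vmax",sub[...,2].max())
    cs,_=cv2.findContours(m,0,2); k=max(cs,key=cv2.contourArea); P=np.array([onz(K,E,u+a,v+c,55.5)[:2] for u,v in k[:,0]])
    hull=cv2.convexHull(P.astype(np.float32)); (x,y),r=cv2.minEnclosingCircle(hull); el=cv2.fitEllipse(hull); print("face",round(x,1),round(y,1),round(r,1),el)
    ctr=np.array(el[0])
    mr=cv2.inRange(sub,(0,110,70),(9,255,255))|cv2.inRange(sub,(170,110,70),(180,255,255)); ys,xs=np.nonzero(mr)
    R=np.array([onz(K,E,u+a,v+c,55.5)[:2] for u,v in zip(xs,ys)]); q=R.mean(0)-ctr; print("red",len(xs),R.mean(0),np.degrees(np.arctan2(q[1],q[0]))-120,np.hypot(*q))
    g=sub[...,2]; mk=cv2.inRange(g,0,110)
    # marks on annulus & disc
    for v in range(0): pass
    Y,X=np.mgrid[0:e-c,0:b-a]; W=np.array([[onz(K,E,x+a,y+c,55.5)[:2] for x in range(b-a)] for y in range(e-c)])
    D=W-ctr; r=np.hypot(D[...,0],D[...,1]); th=np.degrees(np.arctan2(D[...,1],D[...,0]))
    ann=(r>r.min()+43)&(r<49); 
    h=[];
    for t in range(-180,180,5):
        s=ann&(th>=t)&(th<t+5); h.append(int(g[s].mean()) if s.any() else -1)
    print(list(zip(range(-180,180,5),h)))
    W=np.array([[onz(K,E,x+a,y+c,65)[:2] for x in range(b-a)] for y in range(e-c)]); D=W-ctr; r=np.hypot(D[...,0],D[...,1])
    dk=(g<75)&(r<42); print("dark centroid z65",W[dk].mean(0),dk.sum())
    W=np.array([[onz(K,E,x+a,y+c,93)[:2] for x in range(b-a)] for y in range(e-c)]); D=W-ctr; r=np.hypot(D[...,0],D[...,1])
    wh=(g>150)&(r<27)&(sub[...,1]<80); w=W[wh]
    if len(w): print("pointer z93",w.mean(0).round(1),len(w),np.degrees(np.arctan2(*(w.mean(0)-ctr)[::-1])).round(1))
E
```

```text
w1 white px 3231 Vmax 236
face 453.1 257.0 56.9 ((453.1497802734375, 257.1343994140625), (112.86810302734375, 113.24964904785156), 116.59584045410156)
red 51 [433.48782935 294.85100332] -2.4666280241739003 42.53392204545275
[(-180, 230), (-175, 230), (-170, 229), (-165, 230), (-160, 230), (-155, 229), (-150, 229), (-145, 230), (-140, 230), (-135, 230), (-130, 226), (-125, 127), (-120, 221), (-115, 230), (-110, 230), (-105, 229), (-100, 231), (-95, 149), (-90, 226), (-85, 229), (-80, 229), (-75, 230), (-70, 221), (-65, 130), (-60, 222), (-55, 230), (-50, 230), (-45, 230), (-40, 217), (-35, 128), (-30, 223), (-25, 230), (-20, 230), (-15, 229), (-10, 224), (-5, 134), (0, 223), (5, 230), (10, 230), (15, 229), (20, 223), (25, 118), (30, 221), (35, 230), (40, 230), (45, 230), (50, 220), (55, 113), (60, 159), (65, 179), (70, 204), (75, 162), (80, 232), (85, 158), (90, 230), (95, 230), (100, 230), (105, 230), (110, 229), (115, 226), (120, 220), (125, 230), (130, 230), (135, 230), (140, 230), (145, 230), (150, 230), (155, 230), (160, 229), (165, 230), (170, 229), (175, 230)]
dark centroid z65
[... 536 characters left out ...]
7), (-85, 217), (-80, 217), (-75, 217), (-70, 204), (-65, 110), (-60, 179), (-55, 217), (-50, 218), (-45, 217), (-40, 210), (-35, 109), (-30, 199), (-25, 218), (-20, 217), (-15, 217), (-10, 198), (-5, 117), (0, 191), (5, 217), (10, 217), (15, 217), (20, 212), (25, 140), (30, 195), (35, 216), (40, 216), (45, 218), (50, 203), (55, 138), (60, 209), (65, 216), (70, 216), (75, 217), (80, 212), (85, 152), (90, 217), (95, 216), (100, 217), (105, 216), (110, 196), (115, 212), (120, 218), (125, 217), (130, 217), (135, 217), (140, 217), (145, 217), (150, 217), (155, 217), (160, 217), (165, 217), (170, 217), (175, 217)]
dark centroid z65 [453.38332867 253.22862309] 235
pointer z93 [467.8 268.4] 23 43.6
```

The box is at (453.5, 256.3) with yaw −2.5°, and both views agree. The pointer at click 2 lies along about 57.5°. Using tool yaw −122.5° keeps joint 6 well inside its range.

{"name": "step_arm", "arguments": {"plan": [[[-10,-17,0,-4,1],[-31,-53,0,-11,1],[-52,-89,0,-18,1],[-74,-127,0,-25,1],[-96,-165,0,-32,1],[-118,-203,0,-39,1],[-139,-239,0,-46,1],[-158,-271,0,-53,1]]]}}

```text
t: 24.77
eef_pos: [463.4, 236.2, 262.0]
tcp_rot: [-3.141, 0.001, 0.898]
ft_force: [1.9, 0.3, -0.3]
opening: 0.788
grip_force: 0.0
```

{"name": "step_arm", "arguments": {"plan": [[[0,0,3,-7,1],[0,0,6,-14,1],[0,0,9,-21,1],[0,0,12,-28,1],[0,0,15,-35,1],[0,0,18,-42,1],[0,0,21,-49,1],[0,0,24,-56,1]]]}}

```text
t: 25.43
eef_pos: [464.6, 234.7, 237.7]
tcp_rot: [-3.14, -0.0, 1.876]
ft_force: [-0.3, -0.5, 0.4]
opening: 1.002
grip_force: 0.0
```

{"name": "step_arm", "arguments": {"plan": [[[0,0,3,-7,1],[0,0,6,-14,1],[0,0,9,-21,1],[0,0,12,-28,1],[0,0,15,-35,1],[0,0,18,-42,1],[0,0,21,-49,1],[0,0,24,-56,1]]]}}

```text
t: 26.1
eef_pos: [464.6, 234.7, 213.7]
tcp_rot: [-3.141, -0.001, 2.853]
ft_force: [0.4, 0.1, -0.5]
opening: 1.0
grip_force: 0.0
```

{"name": "step_arm", "arguments": {"plan": [[[0,0,3,-7,1],[0,0,6,-14,1],[0,0,9,-21,1],[0,0,12,-28,1],[0,0,15,-35,1],[0,0,18,-42,1],[0,0,21,-49,1],[0,0,21,-56,1]]]}}

```text
t: 26.77
eef_pos: [464.4, 234.6, 192.3]
tcp_rot: [3.141, -0.002, -2.452]
ft_force: [-0.3, 1.1, 0.9]
opening: 1.003
grip_force: 0.0
```

```bash
python3 - <<'E'
from h import *
go((453.5,256.3,190),-122.5);print(env.state()["joints"],env.state()["opening"],env.state()["t"])
E
```

```text
shift [-5.4 23.7  2.3] turn(tool z) -18.0 pos [464.4 234.6 192.3] rot [ 3.141e+00 -2.000e-03 -2.452e+00]
[ 3.40688952e-01  3.24953398e-01  1.78983056e+00  8.61054447e-05
  1.02894354e+00 -1.91936419e+00] 1.002798692923217 26.7667
```

{"name": "step_arm", "arguments": {"plan": [[[-2,8,0,-7,1],[-5,20,0,-14,1],[-5.5,23.5,0,-18,1],[-5.5,23.5,0,-18,1],[-5.5,23.5,0,-18,1]]]}}

```text
t: 27.18
eef_pos: [454.1, 256.5, 193.1]
tcp_rot: [3.141, -0.001, -2.146]
ft_force: [-1.1, -0.8, 0.1]
opening: 0.998
grip_force: 0.0
```

```bash
cat > dial.py <<'E'
from h import *
import sys
K,E,_=cal("wrist");im=env.read_camera("wrist");s=env.state();p=np.array(s["eef_pos"]);y=s["tcp_rot"][2]
print(p.round(1),np.degrees(y).round(2),s["t"])
hsv=cv2.cvtColor(im,cv2.COLOR_BGR2HSV);g=hsv[...,2]
u0,v0=proj(K,E,(453.5,256.3,60)).astype(int);print("ctr px",u0,v0)
a,b,c,e=u0-75,u0+75,max(v0-75,0),v0+75
W=lambda z:np.array([[onz(K,E,x,yy,z)[:2] for x in range(a,b)] for yy in range(c,e)])
sub=hsv[c:e,a:b];gg=g[c:e,a:b];w=W(55.5)
m=cv2.inRange(sub,(0,0,150),(180,75,255)); r=np.hypot(*(w-[453.5,256.3]).transpose(2,0,1)); m[r>66]=0
cs,_=cv2.findContours(m,0,2);P=w[tuple(max(cs,key=cv2.contourArea)[:,0,::-1].T)].astype(np.float32);el=cv2.fitEllipse(cv2.convexHull(P));print("face",el)
ctr=np.array(el[0]); mr=(cv2.inRange(sub,(0,110,70),(9,255,255))|cv2.inRange(sub,(170,110,70),(180,255,255)))>0; mr&=r<60
q=w[mr].mean(0)-ctr; by=np.degrees(np.arctan2(q[1],q[0]))-120; print("box yaw",by.round(2))
w=W(93);D=w-ctr;r=np.hypot(D[...,0],D[...,1]); wh=(sub[...,1]<90)&(gg>130)&(r<27)
n,lab,st,cen=cv2.connectedComponentsWithStats(wh.astype(np.uint8))
for i in range(1,n):
    if st[i,4]<8: continue
    Q=w[lab==i]; d=np.linalg.svd(Q-Q.mean(0),full_matrices=False)[2][0]; o=Q.mean(0)-ctr; an=np.degrees(np.arctan2(o[1],o[0])); print("white",st[i,4],Q.mean(0).round(1),"dir",an.round(1),"axis",np.degrees(np.arctan2(d[1],d[0])).round(1),"value clicks",((120+by-an)/30).round(2))
cv2.imwrite("pics/d%d.png"%(s["t"]*100),im)
go((*ctr,32),by+60-180)
E
python3 dial.py
```

```text
[454.2 256.3 193.2] -123.0 27.2333
ctr px 324 177
face ((449.597412109375, 257.5401916503906), (122.0902328491211, 127.4113998413086), 139.0145263671875)
box yaw -6.29
white 243 [445.  274.9] dir 104.8 axis 15.2 value clicks 0.3
white 31 [473.  267.4] dir 22.9 axis 116.3 value clicks 3.03
shift [  1.5   4.6 161.2] turn(tool z) 3.3 pos [454.2 256.3 193.2] rot [ 3.141e+00 -1.000e-03 -2.147e+00]
```

```bash
cat > pol.py <<'E'
from h import *
import glob,sys,os
K,E,_=cal("wrist");im=env.read_camera("wrist");s=env.state();print(np.round(s["eef_pos"],1),np.degrees(s["tcp_rot"][2]).round(1),round(s["t"],2))
cv2.imwrite("pics/p%d.png"%(s["t"]*100),im)
g=im.max(2).astype(np.float32);sat=(im.max(2).astype(int)-im.min(2))
def S(A,pts): 
    q=np.array([proj(K,E,p) for p in pts],np.float32); return cv2.remap(A.astype(np.float32),q[:,0],q[:,1],cv2.INTER_LINEAR).ravel()
C=(453.5,256.3)
if len(sys.argv)>1: C=tuple(map(float,sys.argv[1:3]))
for z,rs in((93,(9,13,17,21,24)),(55.5,(43,46,49))):
    print(z)
    for r in rs:
        pts=[(C[0]+r*np.cos(np.radians(t)),C[1]+r*np.sin(np.radians(t)),z) for t in range(-180,180,8)]
        print(r,S(g,pts).astype(int).tolist())
# face extents along x and y through centre at z55.5, radii where brightness falls
for t in range(0,360,30):
    pts=[(C[0]+r*np.cos(np.radians(t)),C[1]+r*np.sin(np.radians(t)),55.5) for r in range(28,72,2)]; print(t,S(g,pts).astype(int).tolist())
E
python3 pol.py
```

```text
[454.4 256.2 193.4] -123.0 27.28
93
9 [56, 55, 54, 55, 52, 51, 49, 49, 47, 48, 49, 47, 47, 49, 48, 46, 48, 49, 47, 47, 48, 48, 49, 47, 46, 48, 47, 45, 74, 118, 136, 124, 84, 55, 51, 52, 56, 56, 57, 56, 58, 57, 57, 56, 57]
13 [58, 57, 58, 56, 54, 50, 47, 49, 49, 48, 47, 47, 47, 48, 47, 47, 47, 47, 47, 47, 47, 47, 47, 47, 48, 47, 47, 47, 52, 108, 136, 101, 52, 53, 57, 55, 55, 57, 56, 57, 58, 58, 58, 59, 58]
17 [60, 59, 59, 57, 56, 53, 49, 49, 48, 47, 46, 47, 49, 46, 48, 46, 46, 49, 47, 46, 47, 46, 48, 47, 48, 46, 48, 49, 45, 96, 135, 75, 52, 53, 55, 58, 55, 57, 59, 59, 57, 59, 60, 58, 60]
21 [61, 58, 61, 60, 59, 56, 51, 50, 50, 48, 46, 48, 48, 47, 47, 47, 47, 46, 47, 46, 46, 45, 43, 42, 48, 71, 95, 118, 62, 80, 136, 55, 88, 87, 63, 57, 53, 56, 59, 58, 59, 60, 61, 59, 59]
24 [60, 62, 61, 59, 59, 58, 51, 48, 49, 47, 47, 46, 46, 46, 47, 46, 47, 47, 42, 49, 60, 88, 112, 206, 225, 227, 228, 230, 175, 87, 155, 56, 215, 229, 224, 215, 180, 152, 111, 71, 57, 58, 59, 62, 61]
55.5
43 [227, 227, 227, 227, 227, 226, 227, 110, 228, 136, 134, 62, 136, 134, 134, 96, 132, 131, 131, 126, 135, 136, 94, 
[... 1204 characters left out ...]
159, 156, 157, 156, 154, 151, 145]
180 [67, 175, 230, 227, 227, 227, 227, 227, 227, 227, 227, 228, 227, 229, 200, 157, 157, 149, 133, 159, 172, 168]
210 [62, 183, 231, 227, 227, 227, 227, 227, 227, 227, 227, 227, 228, 229, 197, 155, 156, 157, 158, 160, 160, 161]
240 [67, 186, 230, 229, 210, 176, 187, 190, 182, 194, 202, 227, 228, 228, 182, 155, 156, 157, 156, 155, 151, 131]
270 [59, 120, 135, 133, 122, 105, 108, 109, 114, 117, 115, 134, 134, 133, 117, 140, 148, 129, 93, 93, 93, 92]
300 [53, 113, 133, 132, 119, 94, 93, 93, 99, 101, 111, 130, 131, 138, 144, 147, 136, 120, 89, 85, 82, 82]
330 [45, 96, 137, 136, 114, 85, 80, 80, 85, 88, 106, 190, 227, 220, 170, 147, 142, 144, 144, 138, 122, 116]
```

The pointer's white line lies at about 58.5°, which confirms click 2 (57.5°), and the dial centre holds. Descending onto the grip bar.

{"name": "step_arm", "arguments": {"plan": [[[0.4,0,30,-0.5,1],[0.4,0,65,-0.5,1],[0.4,0,95,-0.5,0.5],[0.4,0,120,-0.5,0.2],[0.4,0,138,-0.5,0],[0.4,0,150,-0.5,0],[0.4,0,157,-0.5,0],[0.4,0,158,-0.5,0]]]}}

```text
t: 27.95
eef_pos: [453.8, 255.7, 34.6]
tcp_rot: [3.14, -0.002, -2.137]
ft_force: [0.3, -0.3, 0.2]
opening: 0.637
grip_force: 0.0
```

{"name": "step_arm", "arguments": {"plan": [[[0,0,1,0,0],[0,0,2,0,0],[0,0,3,0,0],[0,0,3,0,0]]]}}

```text
t: 28.28
eef_pos: [454.4, 256.3, 33.2]
tcp_rot: [-3.141, 0.001, -2.136]
ft_force: [-0.7, 0.3, -0.4]
opening: 0.499
grip_force: 0.0
```

{"name": "step_arm", "arguments": {"plan": [[[0,0,0,0,-1],[0,0,0,0,-1],[0,0,0,0,-1],[0,0,0,0,-1],[0,0,0,0,-1],[0,0,0,0,-1],[0,0,0,0,-1],[0,0,0,0,-1]]]}}

```text
t: 28.95
eef_pos: [453.5, 256.5, 32.8]
tcp_rot: [3.141, -0.0, -2.136]
ft_force: [-4.7, 4.6, 2.6]
opening: 0.127
grip_force: 30.0
```

{"name": "step_arm", "arguments": {"plan": [[[0,0,0,0,-1],[0,0,0,0,-1],[0,0,0,0,-1]]]}}

```text
t: 29.2
eef_pos: [453.5, 256.5, 32.8]
tcp_rot: [3.141, -0.0, -2.136]
ft_force: [-4.0, 3.1, 2.7]
opening: 0.126
grip_force: 30.0
```

Gripped (opening 12 mm). Turning 90° clockwise.

{"name": "step_arm", "arguments": {"plan": [[[0,0,0,4,-1],[0,0,0,10,-1],[0,0,0,16,-1],[0,0,0,22,-1],[0,0,0,28,-1],[0,0,0,34,-1],[0,0,0,40,-1],[0,0,0,45,-1]]]}}

```text
t: 29.87
eef_pos: [454.0, 255.9, 32.8]
tcp_rot: [-3.141, -0.0, -2.926]
ft_force: [-0.5, -3.4, 1.9]
opening: 0.125
grip_force: 30.0
```

{"name": "step_arm", "arguments": {"plan": [[[0,0,0,6,-1],[0,0,0,12,-1],[0,0,0,18,-1],[0,0,0,24,-1],[0,0,0,30,-1],[0,0,0,36,-1],[0,0,0,42,-1],[0,0,0,45,-1]]]}}

```text
t: 30.53
eef_pos: [453.7, 255.1, 32.7]
tcp_rot: [-3.14, -0.0, 2.571]
ft_force: [-0.1, -8.5, 3.4]
opening: 0.125
grip_force: 30.0
```

{"name": "step_arm", "arguments": {"plan": [[[0,0,0,0,-1],[0,0,0,0,-1],[0,0,0,0,-1]]]}}

```text
t: 30.78
eef_pos: [453.7, 255.1, 32.7]
tcp_rot: [-3.14, -0.0, 2.577]
ft_force: [0.4, -8.7, 5.0]
opening: 0.124
grip_force: 30.0
```

The yaw is now 147.6°, so the pointer is at −32.4°, which is click 5. Releasing and rising to check.

{"name": "step_arm", "arguments": {"plan": [[[0,0,0,0,-0.5],[0,0,0,0,0],[0,0,0,0,0],[0,0,0,0,0],[0,0,0,0,0],[0,0,0,0,0],[0,0,0,0,0],[0,0,0,0,0]]]}}

```text
t: 31.45
eef_pos: [454.2, 256.2, 32.7]
tcp_rot: [3.141, 0.0, 2.577]
ft_force: [0.6, 0.5, -0.3]
opening: 0.497
grip_force: 0.0
```

{"name": "step_arm", "arguments": {"plan": [[[0,0,-8,0,0],[0,0,-25,0,0],[0,0,-50,0,0],[0,0,-80,0,0.5],[0,0,-115,0,1],[0,0,-145,0,1],[0,0,-160,0,1],[0,0,-160,0,1]]]}}

```text
t: 32.12
eef_pos: [455.3, 256.7, 196.8]
tcp_rot: [3.136, 0.004, 2.577]
ft_force: [0.1, -0.3, 0.1]
opening: 0.792
grip_force: 0.0
```

```bash
python3 pol.py | head -8; python3 - <<'E'
from h import *
# rest check with top view: blue mask
K,E,_=cal("top"); im=env.read_camera("top"); cv2.imwrite("pics/topE.png",im)
hsv=cv2.cvtColor(im,cv2.COLOR_BGR2HSV);m=cv2.inRange(hsv,(105,130,40),(125,255,255));m[:100]=0;m[260:]=0;m[:,:290]=0;m[:,440:]=0
cs,_=cv2.findContours(m,0,2);k=max(cs,key=cv2.contourArea);print(cv2.contourArea(k),cv2.boundingRect(k))
P=np.array([onz(K,E,u,v,156)[:2] for u,v in k[:,0]]);r=cv2.minAreaRect(P.astype(np.float32));print(r,P.min(0),P.max(0))
d=cv2.absdiff(im,cv2.imread("pics/top0.png")).max(2)
for n,(u,v) in dict(jar=(407,158),bottle=(415,265),mould=(307,235),bowl=(310,195),tin=(217,266),cup=(228,150),spat=(172,205),teal=(464,265)).items(): print(n,int((d[v-14:v+14,u-14:u+14]>50).sum()))
E
```

```text
[454.6 256.4 194.5] 147.6 32.17
93
9 [58, 57, 58, 58, 59, 56, 59, 59, 60, 59, 58, 55, 55, 55, 54, 57, 90, 172, 228, 235, 179, 86, 54, 56, 59, 59, 58, 58, 59, 60, 57, 59, 60, 59, 60, 60, 58, 59, 59, 60, 59, 60, 62, 61, 59]
13 [59, 63, 60, 59, 59, 59, 59, 59, 60, 59, 59, 60, 58, 57, 56, 54, 53, 110, 218, 223, 107, 52, 58, 57, 58, 57, 59, 58, 58, 58, 59, 60, 60, 61, 60, 61, 62, 61, 58, 60, 60, 61, 60, 58, 56]
17 [61, 61, 60, 61, 61, 60, 61, 57, 58, 57, 60, 58, 57, 56, 56, 55, 52, 65, 209, 212, 65, 55, 56, 58, 57, 56, 60, 58, 57, 57, 59, 61, 60, 60, 60, 61, 62, 61, 61, 60, 62, 62, 61, 58, 58]
21 [60, 62, 58, 61, 61, 58, 59, 58, 58, 57, 57, 54, 63, 73, 81, 124, 141, 51, 203, 195, 62, 148, 123, 106, 78, 54, 51, 55, 59, 58, 58, 60, 59, 60, 62, 62, 61, 61, 63, 60, 62, 63, 61, 58, 63]
24 [62, 60, 61, 61, 61, 60, 57, 54, 69, 88, 144, 171, 226, 227, 232, 231, 222, 92, 186, 186, 120, 234, 232, 233, 233, 218, 192, 147, 87, 62, 55, 59, 63, 61, 62, 61, 62, 64, 63, 61, 62, 61, 62, 60, 63]
55.5
355.5 (312, 150, 29, 56)
((555.7794189453125, -34.47160720825195), (172.77960205078125, 84.54117584228516), 0.6713376045227051) [469.60609119 -77.57155958] [642.35425114   6.9996837 ]
jar 0
bottle 0
mould 549
bowl 292
tin 339
cup 84
spat 467
teal 0
```

The pointer is at −32°, which is click 5. There is plenty of time, so I'll do a quick non-contact wrist check that the rest sits at home height.

{"name": "step_arm", "arguments": {"plan": [[[-15,-11,-5,4,1],[-45,-35,-5,11,1],[-77,-59,-5,18,1],[-110,-85,-5,25,1],[-144,-111,-5,32,1],[-178,-137,-5,39,1],[-210,-162,-5,46,1],[-238,-184,-5,53,1]]]}}

```text
t: 32.88
eef_pos: [556.5, -29.1, 196.1]
tcp_rot: [-3.139, -0.001, 1.645]
ft_force: [0.8, 1.4, -0.3]
opening: 1.002
grip_force: 0.0
```

{"name": "step_arm", "arguments": {"plan": [[[0,0,0,7,1],[0,0,0,14,1],[0,0,0,21,1],[0,0,0,28,1],[0,0,0,35,1],[0,0,0,42,1],[0,0,0,49,1],[0,0,0,56,1]]]}}

```text
t: 33.55
eef_pos: [556.0, -26.6, 195.9]
tcp_rot: [-3.139, 0.002, 0.668]
ft_force: [-1.2, 0.4, -0.6]
opening: 1.002
grip_force: 0.0
```

{"name": "step_arm", "arguments": {"plan": [[[0,0,0,7,1],[0,0,0,14,1],[0,0,0,21,1],[0,0,0,28,1],[0,0,0,35,1],[0,0,0,40,1],[0,0,0,40,1],[0,0,0,40,1]]]}}

```text
t: 34.22
eef_pos: [556.2, -26.6, 196.5]
tcp_rot: [-3.141, 0.002, -0.021]
ft_force: [-0.7, 0.2, -0.5]
opening: 1.002
grip_force: 0.0
```

```bash
python3 - <<'E'
from h import *
go((561,-37.5,125),-1.85)
E
```

```text
shift [ 5.  10.8 71.5] turn(tool z) 0.7 pos [556.2 -26.6 196.5] rot [-3.141e+00  2.000e-03 -2.100e-02]
```

{"name": "step_arm", "arguments": {"plan": [[[5,11,0,0.7,1],[5,11,15,0.7,1],[5,11,35,0.7,1],[5,11,55,0.7,1],[5,11,68,0.7,1],[5,11,72,0.7,1],[5,11,72,0.7,1],[5,11,72,0.7,1]]]}}

```text
t: 34.88
eef_pos: [561.9, -38.2, 126.1]
tcp_rot: [-3.142, -0.0, -0.035]
ft_force: [0.7, 0.5, 1.0]
opening: 0.998
grip_force: 0.0
```

```bash
python3 - <<'E'
from h import *
im=env.read_camera("wrist");s=env.state();print(np.round(s["eef_pos"],1),np.round(s["tcp_rot"],3))
b=im[...,0].astype(float)-im[...,2]
print("col",b[60:215,315:335].mean(1).round(0).astype(int).tolist())
for v in range(90,215,5):
    p=b[v-1:v+2].mean(0); 
    if p[318:330].mean()<25: continue
    t=p[316:332].mean()/2; L=285+np.argmax(p[285:325]>t); R=365-np.argmax(p[365:325:-1]>t)
    L-=(p[L]-t)/(p[L]-p[L-1]);R+=(p[R]-t)/(p[R]-p[R+1]); w=R-L; print(v,round(w,2),round((L+R)/2,2),"z rel rep20",round(209.2-6084/w,1))
cv2.imwrite("pics/fin.png",im)
E
```

```text
[562.  -38.1 126.4] [ 3.141e+00 -1.000e-03 -3.500e-02]
col [-133, -136, -139, -141, -144, -144, -145, -147, -148, -147, -147, -148, -147, -147, -145, -142, -140, -136, -134, -133, -129, -127, -123, -119, -116, -112, -108, -103, -87, -59, -42, -38, -34, -29, -27, -27, -28, -28, -28, -28, -28, -28, -28, -28, -28, -28, -28, -28, -27, -27, -26, -29, -64, -120, -145, -123, -62, -14, 9, 32, 43, 45, 45, 45, 44, 44, 44, 44, 43, 43, 43, 43, 42, 42, 42, 42, 36, 30, 35, 42, 42, 42, 42, 42, 43, 43, 43, 43, 43, 43, 43, 43, 43, 44, 44, 43, 44, 44, 45, 44, 44, 45, 45, 45, 45, 45, 46, 45, 46, 46, 46, 46, 47, 46, 47, 47, 46, 47, 47, 47, 47, 48, 47, 48, 48, 48, 48, 48, 48, 49, 49, 49, 49, 50, 50, 50, 50, 50, 50, 50, 51, 50, 50, 51, 51, 51, 52, 52, 52, 52, 52, 52, 52, 52, 52]
120 44.43 322.16 z rel rep20 72.3
125 45.4 322.13 z rel rep20 75.2
130 45.3 322.19 z rel rep20 74.9
135 45.1 322.09 z rel rep20 74.3
140 32.56 322.73 z rel rep20 22.4
145 32.24 322.56 z rel rep20 20.5
150 31.95 322.69 z rel rep20 18.8
155 31.76 322.81 z rel rep20 17.7
160 31.68 322.81 z rel rep20 17.2
165 31.33 322.99 z rel rep20 15.0
170 31.66 323.15 z rel rep20 17.0
175 31.22 322.96 z rel rep20 14.3
180 31.52 322.82 z rel rep20 16.2
185 31.35 322.89 z rel rep20 15.1
190 31.15 322.97 z rel rep20 13.9
195 31.35 323.05 z rel rep20 15.2
200 31.14 323.14 z rel rep20 13.8
205 30.95 323.09 z rel rep20 12.6
210 30.68 323.14 z rel rep20 10.9
```

After calibrating against the earlier reference, the plate top is at about 204 mm. Home is 205 and the catch position is 209, so the rest is level and fully home. I'll rise clear and hand in.

{"name": "step_arm", "arguments": {"plan": [[[0,0,-15,0,1],[0,0,-40,0,1],[0,0,-70,0,1],[0,0,-95,0,1],[0,0,-110,0,1],[0,0,-110,0,1],[0,0,-110,0,1]]]}}

```text
t: 35.52
eef_pos: [561.7, -37.9, 236.8]
tcp_rot: [3.141, -0.003, -0.036]
ft_force: [-0.4, -0.6, -0.4]
opening: 0.999
grip_force: 0.0
```

```bash
python3 - <<'E'
from h import *
s=env.state();print(s["t"],s["eef_pos"],s["ft_force"]);print(env.job_done())
E
```

```text
35.5167 [561.72277655 -37.88169132 236.82181424] [-0.43854288 -0.63172855 -0.43459349]
the job is handed in; nothing more can be done
None
```

The job is handed in at 35.5 s: by my measurements the blue rest is pressed home past the catch in the top two slots and the dial is then at click 5; I felt no contact with the other things, but a before/after picture check was conclusive only for the jar, the bottle and the teal look-alike.

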